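# Fit the missing battery in the market scale

### The arm

A 6-joint arm with a two-finger parallel gripper is mounted at the origin on the work surface. World frame = base frame: x ahead of the robot, y to its left, z up, the work surface at z = 0. Lengths are in mm, angles in degrees, forces in N, time in s.
With the tool pointing down it reaches from about 350 to 850 mm from the base axis. Payload 8.1 kg.
Tool frame: the origin (TCP) lies midway between the tips of the shut fingers; the grasp point (between the pads) lies 19 mm behind it; z points along the fingers, x is the direction in which the jaws open and shut, and the axes are right-handed (so a half turn about z gives the same grasp; the last joint's range is limited). The gripper opens to 85 mm and grips with 20 to 120 N. Pads are 22 mm wide; open, the fingers measure 114 mm over their backs; the gripper's body (76 mm by 85 mm) begins 54 mm behind the grasp point. The pads swing forward as they close: fully open they stand 13 mm farther back than shut.
Start: joints at [67.701, 7.471, 85.268, -0, 87.261, -4.893], TCP at [179.467, 572.535, 231.292] pointing down, gripper open.
Joint ranges: [-169.43, 169.43], [-51.17, 129.36], [1.28, 143.12], [-76.62, 256.62], [0, 156.53], [-152.29, 152.29]. Speed limits (degrees/s): [136.94, 136.94, 159.86, 180, 180, 180].

### API

Orientations are given as [roll, pitch, yaw] about the fixed x, y, z axes, in that order (R = Rz(yaw) Ry(pitch) Rx(roll)).
In Python, from bench import monitor, cams, r gives the robot as it stands.
- The arm moves only by the tool jog_arm, never from a script. Its arguments are lists of equal length, an entry for each row: "offset": the shift along the tool's x, y, z in mm, a list of three; "delta_rot": the turn, a rotation vector about the tool's x, y, z in degrees, a list of three; "jaw": the opening in per cent of the stroke, from 0 (shut) to 100 (fully open). In form: {"offset": [[x, y, z], ...], "delta_rot": [[rx, ry, rz], ...], "jaw": [jaw, ...]}. A call has 1 to 20 rows; each row shifts and turns the pose as measured when the row begins, along the tool's axes as they then stand; what a row does not reach is not made up. A row lasts 1/10 s, in which the tool goes at most 50 mm and 8.59 degrees, less where a joint would pass 70% of its speed; a pose out of reach is approached as far as the arm can. A call is refused whole if a number of a shift passes 50 or a number of a turn 8.59, either way. A call with a gripper value outside its range is refused whole. The fingers move at their own pace and stop on an object; "newtons" is the grip in N (left out, the last holds). Time passes only in rows, so rows that do not move let the fingers close. It gives the time, the measured TCP pose, the force and the opening at its end, in the units of the state.
- monitor.sense(): the state, without advancing time (a new reading comes with each control period).
- cams.snapshot(name): name is "scene" or "top" or "wrist"; returns (picture, depth): 384x512x3 uint8, red, green, blue; 384x512 float32, mm along the optical axis (not along the pixel's ray), 0 where there is no reading.
- cams.camera_model(name): a dict with "K" (3x3 intrinsics, pixels), "k1" (the pictures are not rectified: a ray, as slopes to the right and down, at radius r is drawn at 1 + k1 r^2 times it, then the intrinsics apply), "camera_from_world" (4x4, takes a point from world to camera coordinates). Camera axes: x right, y down, z forward; pixel columns grow to the right and rows downward; lengths in mm; the calibration is good to about 2 mm. A picture is of the moment at which its call begins: read the wrist's pose just before it. camera_model takes no time and is no camera call; for the wrist camera it gives the pose at the moment of the call.
- r.hand_in(): hands the job in, once; it reports no verdict.
The state is a dict: "time": time; "joint_pos": joint angles; "qd": joint speeds; "joint_efforts": joint torques, N m; "tool_pos": TCP position; "tcp_rot": TCP orientation; "ft_force": force on the tool from outside, world axes, zero at the start; "wrist_torque": the same for the moment, N m; "finger_gap": finger opening in mm.
Only numpy, scipy, OpenCV 4.12 (cv2) and the standard library are available. Lean on these libraries where they do the work, as an engineer would, in place of code of your own. Each camera call takes 0.05 s, during which the arm holds its last target.

### The job

The stall's scale lies upside down with its battery bay open, and one of its two cells is still missing. Take the large cell from the ribbed change mat, push its flat end back into the coil spring of the empty slot while the button end is still raised, then keep it pushed back and press the button end down behind the contact wall until the cell lies fully home under both arms of the clip; let go of it there. Go by feel and be gentle: do not squeeze the spring solid or force the cell against clip or wall, and leave everything else on the stall where it is.

Things in the scene. Friction and masses are not known exactly. Their poses are not given: they have to be found in the camera images.
- cell_mid (a point): Centre of the large spare cell: a plain round battery 33.2 mm in diameter and 61.5 mm long over all, about 140 g, grey sleeve with a tan band at the button end. Its x axis runs along the cell from the flat steel end to the button. At the start it lies level in a groove of the ribbed black rubber change mat (floor of the grooves 4 mm above the counter, ribs 2.5 mm high; only ribs and mat within 65 mm of it sideways).
- cell_button (a point): Middle of the button's face, 30.75 mm from the centre of the large cell along its +x. The button is 10 mm in diameter and stands 2 mm proud of the can, which is 59.5 mm long.
- cell_flat (a point): Middle of the flat end face of the large cell, 30.75 mm from its centre along -x.
- slot (a point): Empty slot (single-cell holder) in the scale's battery bay: where the large cell's centre lies when home, 58.6 mm above the counter; z up, x from coil spring (on the robot's right) to contact wall. The holder is screwed down through slotted holes: spring, wall and clip together stand up to 6 mm either way along x of the places given here, which is not measured. The other cell, immovable, is at y = -72 mm.
- slot_floor (a point): Floor of the slot straight below point slot (16.6 mm lower), same axes; the cell lies on it. Rounded cradle rails, 6 mm high and thick, centred at y = 15.6 and -15.6 mm, x = -33 to -23 and 14 to 28 mm. Back wall behind the spring at x = -40.5 mm, 22 mm high. Bay rim 28 mm above this floor, at x = 50, -50 and y = 44 mm. Fingers may go down beside the cell for x = -22 to 12 mm.
- wall_top (a point): Nominal middle of the upper edge of the contact wall's face, against which the button rests in the end: 30.75 mm to +x of point slot, 22 mm above the slot's floor (true place up to 6 mm off along x, like the holder). The wall faces -x, 36 mm wide, 4 mm thick. Can and button must pass down on its -x side; with the spring free the gap is 5 mm too short for the cell.
- contact_spring (a joint): Compression of the slot's coil spring in m: 0 free, 0.005 with the cell home, 0.010 squeezed solid. Stiffness 1 N/mm (5 N with the cell home, 6 to 8 N while a tilted cell passes the contact wall). It moves along the slot's -x; its face is 13 mm square, centred on the slot's axis, nominally at x = -25.75 mm of point slot when free.
- clip_left (a joint): Sprung steel arm of the clip on the slot's +y side, 2 N/mm: outward deflection in m, 0 when closed, about 0.0026 as the cell's widest part passes, 0.006 at most. Nominally at x = 20 to 30, y = 14 to 20 mm of point slot, top at z = 12.8 mm; its round nose (radius 3 mm, y = 17, z = 9.8 mm) ends above the cell's side. Passing it takes 5 to 15 N. Fingers behind the cell's middle stay clear of it.
- clip_right (a joint): The other arm of the clip, on the slot's -y side: the mirror image.
- scale: The small bench scale, lying on its platter carrier, feet up; off-white case, 240 x 300 x 70 mm, too heavy to be pushed away. Origin on the counter under its middle; x and y along its 240 and 300 mm sides, parallel to the slot's. Four rubber feet stand 13 mm above the case near its corners (98 mm, 126 mm from the middle). The slot lies 36 mm to +y of the middle.
- small_cell: A smaller spare cell of the same look, 26 mm in diameter, 50 mm long, on the same mat, 84 mm to one side of the large one: too small for the scale, leave it. Origin at its centre.
- screwdriver: Screwdriver with black handle, 160 mm long, lying on the upturned scale beside the bay, beyond the fitted cell. Leave it.
- sausage_a: Dry sausage with a paper band, 170 mm long, 42 mm thick. Leave it.
Things that resemble listed ones, but are neither listed nor needed, are in the scene too. Leave any red or turquoise look-alike of the part that bears cell_mid alone.

How it is judged:
By the outcome, as a careful person would: the job done as asked, in the order asked, and still so for the second after the job is handed in, with the robot touching nothing.
It also fails if it takes over 54 s, if anything falls off the work surface, if the arm or the gripper's body presses on something with over 40 N, if the wrist force passes 120 N, or if a joint passes its speed limit or range.

## Working session

There is one attempt and no reset: what is moved stays moved. The work goes in short steps, Python scripts to look and compute and a tool call to move; the robot and the scene stay as the last step left them, time stands still between calls to the robot, and variables do not carry over. Pictures are saved under pics/ and viewed, and the job is handed in when it is done.

Besides the shell and the picture viewer there is one more tool, called as name(argument=value, ...) on one line, values as JSON. jog_arm: Moves the arm, as the interface text tells. Its arguments: {"type":"object","properties":{"offset":{"type":"array","items":{"type":"array","items":{"type":"number"}}},"delta_rot":{"type":"array","items":{"type":"array","items":{"type":"number"}}},"jaw":{"type":"array","items":{"type":"number"}},"newtons":{"type":"number"}},"required":["offset","delta_rot","jaw"]}

```bash
ls; mkdir -p pics
python3 - <<'E'
from bench import monitor,cams,r
import cv2,numpy as np
print(monitor.sense())
for n in ["scene","top","wrist"]:
    m=cams.camera_model(n);print(n,m)
    p,d=cams.snapshot(n)
    cv2.imwrite(f"pics/{n}0.png",p[...,::-1]);np.savez(f"pics/{n}0.npz",p=p,d=d,K=m["K"],k1=m["k1"],T=m["camera_from_world"])
E
```

```text
pics
{'time': 0.0, 'joint_pos': array([ 6.77010058e+01,  7.51500365e+00,  8.53294021e+01, -1.18485448e-03,
        8.72603637e+01, -4.89241747e+00]), 'qd': array([-0.02451069,  0.10080537,  0.09566155,  0.01791402,  0.03943394,
       -0.04676656]), 'joint_efforts': array([ 5.34266001e-04, -5.69392204e+01, -5.00550950e+01, -1.98651405e-04,
        1.44200778e-02, -5.42235125e-05]), 'tool_pos': array([179.26296705, 572.02599866, 230.2443303 ]), 'tcp_rot': array([-1.79992244e+02,  1.04488710e-01,  7.25934881e+01]), 'ft_force': array([-0.48918874,  0.64930913, -0.35397372]), 'wrist_torque': array([0.00057871, 0.02431787, 0.00297317]), 'finger_gap': 85.3690199139672}
scene {'K': array([[368.56200384,   0.        , 253.2905772 ],
       [  0.        , 368.56200384, 189.62920148],
       [  0.        ,   0.        ,   1.        ]]), 'k1': -0.000997761519327879, 'camera_from_world': array([[-4.30436424e-01,  9.02333441e-01,  2.27782035e-02,
         2.52951097e+02],
       [ 5.46341804e-01,  2.80541025e-01, -7.89181453e-01,
        -2.25588201e+02],
       [-7.18495037e-01, -3.27247758e-01,
[... 545 characters left out ...]
816506e-02, -9.81977890e-01,
         1.07646281e+03],
       [ 0.00000000e+00,  0.00000000e+00,  0.00000000e+00,
         1.00000000e+00]])}
wrist {'K': array([[326.90483098,   0.        , 255.78214772],
       [  0.        , 326.90483098, 194.91084505],
       [  0.        ,   0.        ,   1.        ]]), 'k1': -0.056452495920918624, 'camera_from_world': array([[ 2.98936178e-01,  9.54270722e-01, -2.13308570e-03,
        -5.98753473e+02],
       [ 9.02650383e-01, -2.82038868e-01,  3.25079011e-01,
        -4.17247051e+01],
       [ 3.09611769e-01, -9.91033078e-02, -9.45684454e-01,
         3.81261608e+02],
       [ 0.00000000e+00,  0.00000000e+00,  0.00000000e+00,
         1.00000000e+00]])}
```

View pics/top0.png

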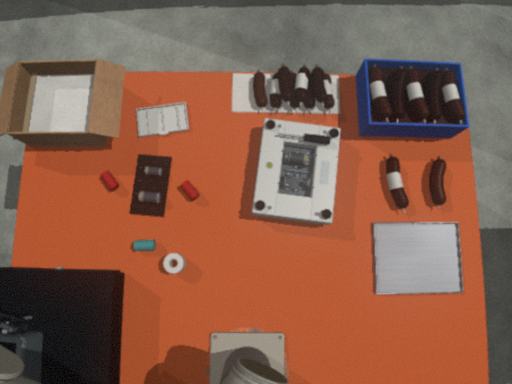

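View pics/scene0.png

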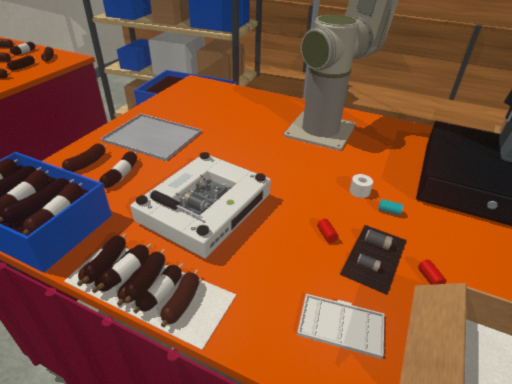

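View pics/wrist0.png

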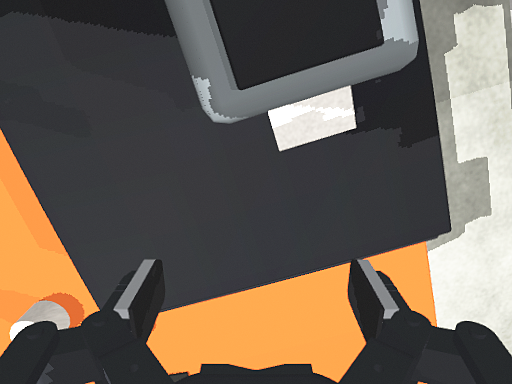

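The top view shows two grey cells on the black mat, at about (152,171) and (149,197). There are red look-alikes at (109,181) and (190,190) and a turquoise one at (144,245). I'll enlarge and measure.

```bash
cat > h.py <<'E'
import numpy as np,cv2
def load(n):
    z=np.load(f"pics/{n}.npz");return z
def cloud(z):
    d=z["d"].astype(float);K=z["K"];k1=float(z["k1"]);T=z["T"]
    v,u=np.mgrid[0:d.shape[0],0:d.shape[1]]
    pts=np.stack([u,v],-1).reshape(-1,1,2).astype(float)
    n=cv2.undistortPoints(pts,K,np.array([k1,0,0,0,0.])).reshape(d.shape+(2,))
    P=np.concatenate([n*d[...,None],d[...,None]],-1)
    W=(P-T[:3,3])@T[:3,:3]
    W[d<=0]=np.nan
    return W
def proj(z,P):
    P=np.atleast_2d(P);c=P@z["T"][:3,:3].T+z["T"][:3,3]
    s=c[:,:2]/c[:,2:];r2=(s**2).sum(1,keepdims=True);s=s*(1+float(z["k1"])*r2)
    return s@z["K"][:2,:2].T+z["K"][:2,2]
def snap(n,out):
    from bench import cams,monitor
    m=cams.camera_model(n);p,d=cams.snapshot(n)
    cv2.imwrite(f"pics/{out}.png",p[...,::-1]);np.savez(f"pics/{out}.npz",p=p,d=d,K=m["K"],k1=m["k1"],T=m["camera_from_world"])
def crop(n,x0,y0,x1,y1,s,out):
    im=cv2.imread(f"pics/{n}.png")[y0:y1,x0:x1]
    cv2.imwrite(f"pics/{out}.png",cv2.resize(im,None,fx=s,fy=s,interpolation=cv2.INTER_CUBIC))
E
python3 - <<'E'
from h import *
crop("top0",125,145,205,225,7,"c1");crop("top0",240,110,350,230,5,"c2")
a=cv2.imread("pics/c1.png");b=cv2.imread("pics/c2.png")
W=cloud(load("top0"))
np.set_printoptions(precision=1,suppress=True)
for u,v in [(152,171),(149,197),(297,168),(270,125),(336,129),(260,204),(327,213),(144,151),(165,213),(144,180)]: print(u,v,W[v,u])
W=cloud(load("scene0"))
for u,v in [(378,239),(369,261),(205,156),(264,178),(202,230),(139,199)]: print(u,v,W[v,u])
crop("scene0",120,140,280,260,5,"c3");crop("scene0",330,210,420,300,6,"c4")
E
```

```text
152 171 [591.8 300.3  30.1]
149 197 [508.8 303.4  34.4]
297 168 [ 602.9 -149.9   43.9]
270 125 [727.  -64.5  82.7]
336 129 [ 716.6 -266.1   85.9]
260 204 [483.2 -35.3  83.4]
327 213 [ 459.2 -232.    78.8]
144 151 [665.  338.3   2.1]
165 213 [464.9 259.9  -2.6]
144 180 [568.3 330.8   5.6]
378 239 [521.  308.2  30.1]
369 261 [603.7 302.8  31. ]
205 156 [ 466.7 -217.6   85.4]
264 178 [483.1 -19.4  82.2]
202 230 [734.5 -62.2  83.4]
139 199 [ 712.2 -260.2   84.9]
```

View pics/c1.png

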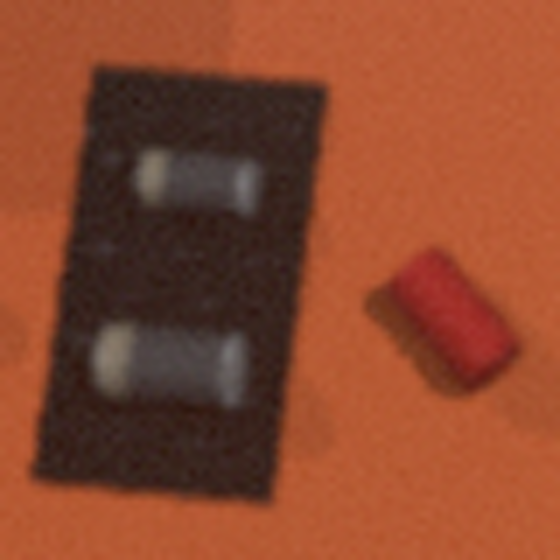

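View pics/c2.png

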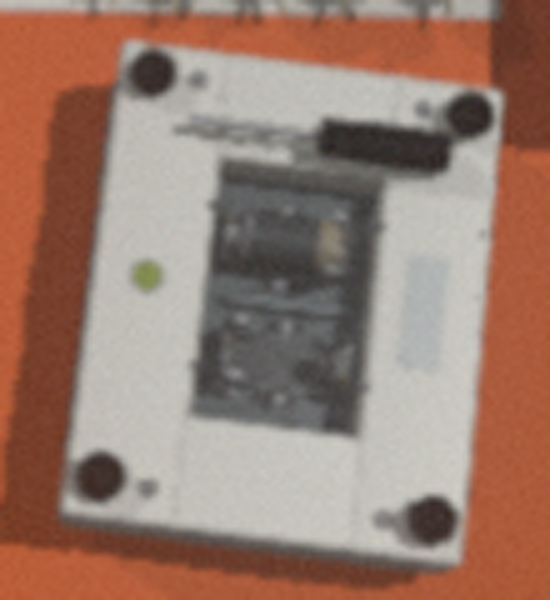

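View pics/c3.png

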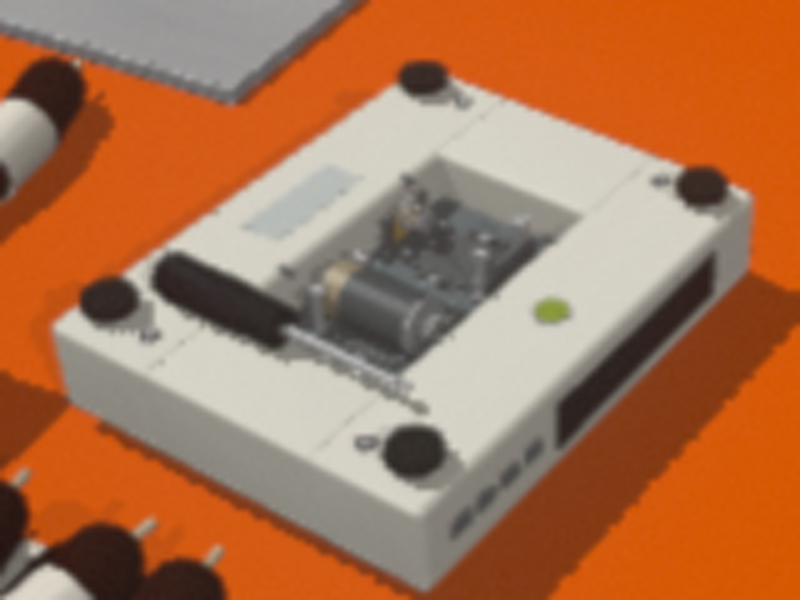

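View pics/c4.png

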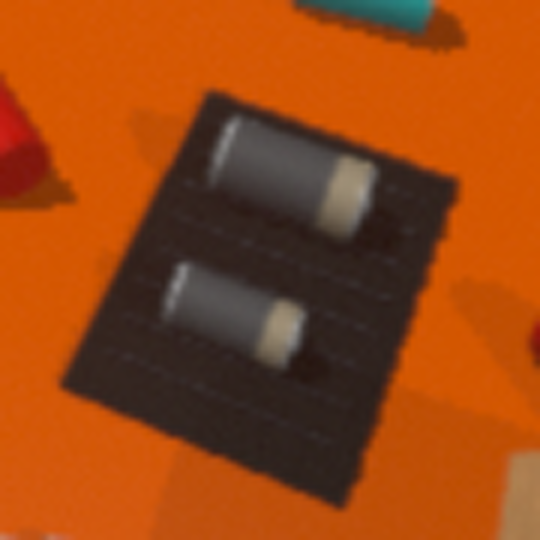

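Run:
```python
from h import *
np.set_printoptions(precision=1,suppress=True)
W=cloud(load("top0"));S=cloud(load("scene0"))
for nm,Q in [("top",W),("scene",S)]:
    Q=Q.reshape(-1,3)
    m=(abs(Q[:,0]-512)<35)&(abs(Q[:,1]-303)<50)&(Q[:,2]>14)&(Q[:,2]<50)
    P=Q[m];c=P[:,:2].mean(0);u,s,v=np.linalg.svd(P[:,:2]-c)
    print(nm,m.sum(),c,P.min(0),P.max(0),v[0],s)
    m=(abs(Q[:,0]-600)<160)&(abs(Q[:,1]+145)<170)&(Q[:,2]>62)&(Q[:,2]<76)
    P=Q[m].astype(np.float32);print(m.sum(),cv2.minAreaRect(P[:,:2]),np.median(P[:,2]))
    for f in [(727,-64),(715,-263),(483,-30),(463,-225)]:
        mm=(abs(Q[:,0]-f[0])<25)&(abs(Q[:,1]-f[1])<25)&(Q[:,2]>77)&(Q[:,2]<90)
        print("foot",mm.sum(),Q[mm].mean(0), (Q[mm].min(0)+Q[mm].max(0))/2)
```

```text
top 214 [509.7 304.3] [494.3 276.3  16.2] [529.1 334.8  42.2] [-0. -1.] [257.7 136.3]Traceback (most recent call last):
  File "<stdin>", line 10, in <module>
cv2.error: OpenCV(4.12.0) /io/opencv/modules/imgproc/src/convhull.cpp:143: error: (-215:Assertion failed) total >= 0 && (depth == CV_32F || depth == CV_32S) in function 'convexHull'
```

Run:
```python
from h import *
from bench import cams,monitor
from scipy.spatial.transform import Rotation as R
np.set_printoptions(precision=2,suppress=True)
W=cloud(load("top0"));S=cloud(load("scene0"))
for nm,Q in [("top",W),("scene",S)]:
    Q=Q.reshape(-1,3)
    m=(abs(Q[:,0]-600)<160)&(abs(Q[:,1]+145)<170)&(Q[:,2]>62)&(Q[:,2]<76)
    P=np.ascontiguousarray(Q[m][:,:2],dtype=np.float32);print(m.sum(),cv2.minAreaRect(P),np.median(Q[m][:,2]))
    for f in [(727,-64),(715,-263),(483,-30),(463,-225)]:
        mm=(abs(Q[:,0]-f[0])<25)&(abs(Q[:,1]-f[1])<25)&(Q[:,2]>77)&(Q[:,2]<90)
        print("foot",mm.sum(),Q[mm].mean(0), (Q[mm].min(0)+Q[mm].max(0))/2)
s=monitor.sense();T=cams.camera_model("wrist")["camera_from_world"]
Rt=R.from_euler("xyz",s["tcp_rot"],degrees=True).as_matrix()
print("cam axes in tool\n",Rt.T@T[:3,:3].T,"cam pos in tool",Rt.T@(-T[:3,:3].T@T[:3,3]-s["tool_pos"]));print(Rt)
```

```text
5528 ((594.52783203125, -147.9281768798828), (238.62770080566406, 301.8883056640625), 83.00652313232422) 70.46693150026901
foot 67 [730.72 -64.97  83.59] [732.53 -64.47  82.87]
foot 77 [ 707.86 -258.73   83.61] [ 711.14 -259.22   83.22]
foot 82 [481.43 -36.    83.02] [486.49 -36.76  82.6 ]
foot 83 [ 456.87 -226.87   83.08] [ 457.42 -222.76   83.43]
5082 ((593.6546630859375, -145.19241333007812), (242.4901885986328, 301.3727111816406), 82.96345520019531) 70.74332630011504
foot 106 [732.19 -62.04  83.24] [731.05 -62.92  81.66]
foot 93 [ 707.6 -254.8   83.5] [ 705.95 -255.28   83.81]
foot 73 [483.26 -31.22  83.03] [480.48 -31.5   82.13]
foot 57 [ 458.8  -224.88   82.87] [ 457.19 -226.47   81.82]
cam axes in tool
 [[ 1.    0.   -0.  ]
 [-0.    0.95  0.33]
 [ 0.   -0.33  0.95]] cam pos in tool [  -0.21  -84.55 -142.5 ]
[[ 0.3   0.95 -0.  ]
 [ 0.95 -0.3  -0.  ]
 [-0.   -0.   -1.  ]]
```

```bash
cat > plan.py <<'E'
# plan.py x y z roll pitch yaw n : rows in tool frame from the measured pose
import sys,numpy as np
from scipy.spatial.transform import Rotation as R
from bench import monitor
g=[float(a) for a in sys.argv[1:7]];n=int(sys.argv[7])
s=monitor.sense();p=np.array(s["tool_pos"]);A=R.from_euler("xyz",s["tcp_rot"],degrees=True)
G=R.from_euler("xyz",g[3:],degrees=True);d=(np.array(g[:3])-p)/n
rv=(A.inv()*G).as_rotvec()/n
o=[];C=A
for i in range(n):
    o.append(np.round(C.inv().apply(d),1).tolist());C=C*R.from_rotvec(rv)
print("pose",p.round(1),np.round(s["tcp_rot"],2),"F",np.round(s["ft_force"],2),"t",s["time"])
print("offset",o);print("rot each",np.round(np.degrees(rv),2).tolist())
E
python3 plan.py 512 304 135 180 0 0 12
```

```text
pose [179.3 572.1 230.5] [-1.7999e+02  8.0000e-02  7.2590e+01] F [ 0.06  0.7  -0.11] t 0.15
offset [[-13.0, 33.1, 8.0], [-9.5, 34.3, 8.0], [-5.8, 35.1, 8.0], [-2.0, 35.5, 8.0], [1.7, 35.6, 8.0], [5.4, 35.2, 8.0], [9.1, 34.4, 8.0], [12.7, 33.3, 8.0], [16.1, 31.7, 8.0], [19.4, 29.9, 8.0], [22.4, 27.7, 8.0], [25.2, 25.1, 8.0]]
rot each [0.0, 0.01, 6.05]
```

jog_arm(offset=[[-13, 33, 8], [-9.5, 34.3, 8], [-5.8, 35, 8], [-2, 35.5, 8], [1.7, 35.5, 8], [5.4, 35, 8], [9, 34.4, 8], [12.7, 33.3, 8], [16, 31.7, 8], [19.4, 30, 8], [22.4, 27.7, 8], [25.2, 25, 8], [0, 0, 0], [0, 0, 0]], delta_rot=[[0, 0, 6], [0, 0, 6], [0, 0, 6], [0, 0, 6], [0, 0, 6], [0, 0, 6], [0, 0, 6], [0, 0, 6], [0, 0, 6], [0, 0, 6], [0, 0, 6], [0, 0, 6], [0, 0, 0], [0, 0, 0]], jaw=[100, 100, 100, 100, 100, 100, 100, 100, 100, 100, 100, 100, 100, 100])

```text
time: 1.55
tool_pos: [516.0, 287.2, 125.7]
tcp_rot: [179.8, 0.4, -2.2]
ft_force: [-0.1, 1.1, 0.3]
finger_gap: 85.3
```

```bash
python3 plan.py 512 304 135 180 0 0 3; python3 -c "
from h import *
snap('wrist','w1')"
```

```text
pose [516.  287.2 125.7] [179.77   0.37  -2.22] F [-0.14  1.15  0.34] t 1.55
offset [[-1.6, -5.5, -3.1], [-1.5, -5.6, -3.1], [-1.4, -5.6, -3.1]]
rot each [0.07, 0.12, -0.74]
```

View pics/w1.png

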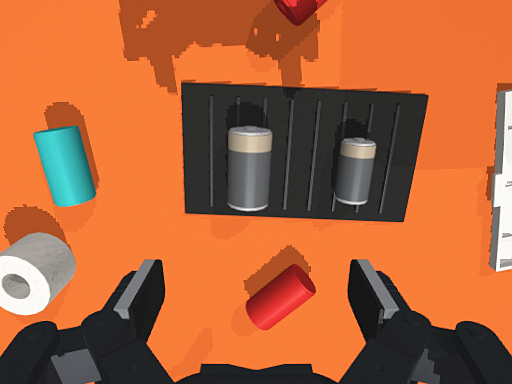

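The wrist view shows the large grey cell with its tan band at (250,168), band end toward +y, and the clearly smaller cell at (355,172). The red ones at (281,297) and (300,5) and the turquoise one at (65,165) are look-alikes. The left one on the mat is the wider (33 mm) one, so that is the target. I'll measure it and confirm it in a crop.

Run:
```python
from h import *
np.set_printoptions(precision=2,suppress=True)
z=load("w1");W=cloud(z)
for name,(u0,v0,u1,v1) in {"big":(215,115,285,222),"small":(325,125,390,215)}.items():
    P=W[v0:v1,u0:u1].reshape(-1,3);P=P[np.isfinite(P[:,2])]
    top=np.percentile(P[:,2],97);Q=P[P[:,2]>11]
    print(name,len(Q),top,Q.mean(0),cv2.minAreaRect(np.ascontiguousarray(Q[:,:2],dtype=np.float32)))
    H=P[P[:,2]>top-7];c=H.mean(0);v=np.linalg.svd(H[:,:2]-c[:2],full_matrices=False)[2][0];print(" ridge",c,v,"ends",((H-c)[:,:2]@v).min(),((H-c)[:,:2]@v).max())
# cylinder fit big
from scipy.optimize import least_squares
P=W[115:222,215:285].reshape(-1,3);P=P[np.isfinite(P[:,2])&(P[:,2]>14)]
def f(q):
    x0,zc,a,r=q; d=np.array([np.sin(a),np.cos(a),0]);w=P-np.array([x0,300,zc]);w=w-np.outer(w@d,d)
    return np.linalg.norm(w,axis=1)-r
s=least_squares(f,[512,20,0,16.6],loss="soft_l1");print("cyl x at y=300, z, yaw deg, r",s.x[0],s.x[1],np.degrees(s.x[2]),s.x[3],np.std(s.fun))
a=s.x[2];d=np.array([np.sin(a),np.cos(a)]);t=(P[:,:2]-[s.x[0],300])@d;print("t range",np.percentile(t,[0,1,2,98,99,100]))
crop("w1",180,80,430,225,3,"c5")
```

```text
big 3417 37.2503954162721 [510.01 311.35  33.19] ((509.54595947265625, 309.349609375), (61.15260314941406, 33.27542495727539), 85.31005096435547)
 ridge [509.78 310.17  34.95] [-0.08 -1.  ] ends -27.836276060477324 31.40706409862445
small 2143 30.105233485358944 [590.83 304.58  26.45] ((593.0519409179688, 303.2716979980469), (49.769630432128906, 25.613569259643555), 85.1023178100586)
 ridge [592.08 303.53  27.99] [-0.08 -1.  ] ends -23.035634376752952 25.055776269749597
cyl x at y=300, z, yaw deg, r 508.86035697483595 21.00392746566323 4.454015489264935 15.971303116887878 1.9522556797305866
t range [-21.19 -20.   -19.26  37.97  39.18  39.95]
```

View pics/c5.png

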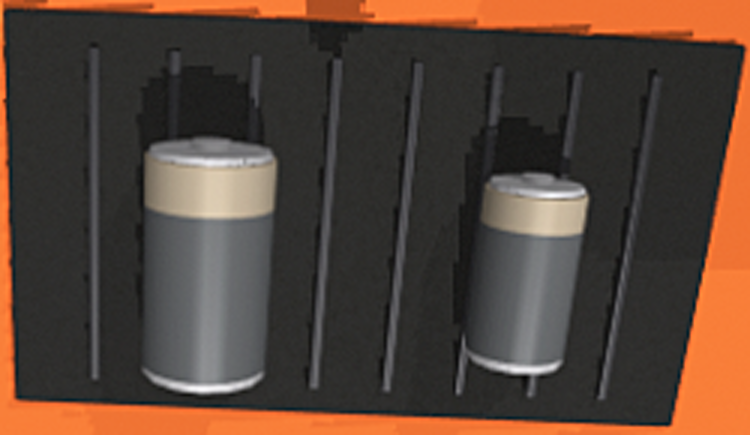

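Confirmed: the left cell is the large one (about 33.3 x 61 mm), centred near (509.6, 309.4) and yawed about 4.6° from y. Next I move above the grasp point, 5 mm toward the flat end.

```bash
python3 plan.py 509.2 304.4 50 180 0 -4.6 3
```

```text
pose [515.8 287.2 125.6] [179.75   0.37  -2.19] F [-0.41 -0.63 -0.09] t 1.6
offset [[-2.3, -5.8, 25.2], [-2.4, -5.7, 25.2], [-2.5, -5.6, 25.2]]
rot each [0.09, 0.12, 0.8]
```

jog_arm(offset=[[-2.3, -5.8, 25], [-2.4, -5.7, 25], [-2.5, -5.6, 25], [0, 0, 0]], delta_rot=[[0.1, 0.1, 0.8], [0.1, 0.1, 0.8], [0.1, 0.1, 0.8], [0, 0, 0]], jaw=[65, 65, 65, 65])

```text
time: 2.0
tool_pos: [507.6, 309.0, 51.1]
tcp_rot: [-179.8, -0.1, -4.2]
ft_force: [-0.4, -0.2, -0.4]
finger_gap: 55.6
```

```bash
python3 plan.py 509.2 304.4 11 180 0 -4.6 4
```

```text
pose [507.6 309.   51.1] [-1.798e+02 -1.300e-01 -4.210e+00] F [-0.44 -0.22 -0.43] t 2.0
offset [[0.5, 1.1, 10.0], [0.5, 1.1, 10.0], [0.5, 1.1, 10.0], [0.5, 1.1, 10.0]]
rot each [-0.05, -0.03, 0.1]
```

jog_arm(offset=[[0.5, 1.5, 9], [0.5, 1.5, 9], [0.5, 1.5, 9], [0, 0, 4], [0, 0, 0], [0, 0, 0]], delta_rot=[[0, 0, 0.1], [0, 0, 0.1], [0, 0, 0.1], [0, 0, 0], [0, 0, 0], [0, 0, 0]], jaw=[65, 65, 65, 65, 65, 65])

```text
time: 2.6
tool_pos: [510.6, 306.1, 22.4]
tcp_rot: [-179.7, -0.4, -4.3]
ft_force: [-1.0, 0.3, 0.2]
finger_gap: 55.4
```

```bash
python3 plan.py 509.2 304.4 10 180 0 -4.6 2; python3 -c "
from h import *
snap('wrist','w2')"
```

```text
pose [510.6 306.1  22.4] [-179.65   -0.4    -4.26] F [-0.97  0.32  0.18] t 2.6
offset [[-0.7, 0.9, 6.2], [-0.7, 0.9, 6.2]]
rot each [-0.17, -0.2, 0.17]
```

View pics/w2.png

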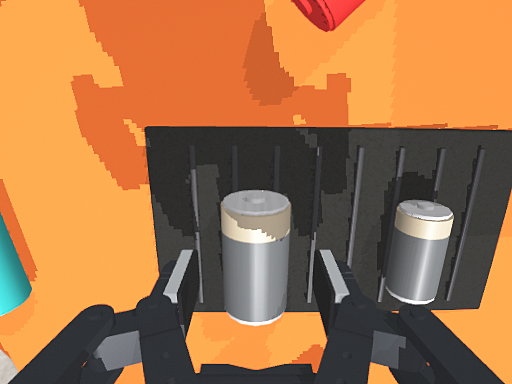

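The cell sits centred between the pads (cell u≈256, pads at 180 and 333). I go down, then close.

jog_arm(offset=[[0, 0.8, 6], [0, 0.8, 6], [0, 0, 1], [0, 0, 0]], delta_rot=[[-0.2, -0.2, 0.2], [-0.2, -0.2, 0.2], [0, 0, 0], [0, 0, 0]], jaw=[60, 60, 60, 60], newtons=60)

```text
time: 3.05
tool_pos: [511.4, 304.6, 9.3]
tcp_rot: [180.0, -0.0, -4.7]
ft_force: [-0.1, 0.1, 0.2]
finger_gap: 51.4
```

```bash
python3 plan.py 509.2 304.4 10 180 0 -4.6 1
```

```text
pose [511.4 304.6   9.3] [ 1.7996e+02 -5.0000e-02 -4.7100e+00] F [-0.11  0.11  0.2 ] t 3.05
offset [[-2.2, 0.4, -0.7]]
rot each [0.04, -0.05, -0.11]
```

jog_arm(offset=[[-1, 0, 0], [0, 0, 0], [0, 0, 0], [0, 0, 0], [0, 0, 0], [0, 0, 0], [0, 0, 0], [0, 0, 0]], delta_rot=[[0, 0, 0], [0, 0, 0], [0, 0, 0], [0, 0, 0], [0, 0, 0], [0, 0, 0], [0, 0, 0], [0, 0, 0]], jaw=[45, 36, 30, 30, 30, 30, 30, 30], newtons=60)

```text
time: 3.85
tool_pos: [510.3, 304.8, 9.5]
tcp_rot: [180.0, -0.1, -4.7]
ft_force: [0.3, -0.4, -0.3]
finger_gap: 31.1
```

```bash
python3 -c "
from bench import monitor
print(monitor.sense())"
```

```text
{'time': 3.85, 'joint_pos': array([ 2.59423103e+01,  1.87677566e+01,  9.66683291e+01, -6.68686209e-02,
        6.45404288e+01,  3.06717372e+01]), 'qd': array([-0.07278417, -0.01006854, -0.06025418, -0.02528159,  0.02041558,
        0.06572588]), 'joint_efforts': array([ 3.46464152e-02, -6.03371143e+01, -4.33471870e+01,  1.19481795e-02,
       -2.94152938e-03, -6.97023243e-04]), 'tool_pos': array([510.29681728, 304.76247566,   9.45905296]), 'tcp_rot': array([ 1.79960034e+02, -5.09913331e-02, -4.70067649e+00]), 'ft_force': array([ 0.25284029, -0.38133181, -0.33000428]), 'wrist_torque': array([-0.02390066, -0.00458418,  0.00883503]), 'finger_gap': 31.12634380349888}
```

jog_arm(offset=[[0, 0, 0], [0, 0, 0], [0, 0, -5], [0, 0, -15], [0, 0, -20], [0, 0, 0], [0, 0, 0]], delta_rot=[[0, 0, 0], [0, 0, 0], [0, 0, 0], [0, 0, 0], [0, 0, 0], [0, 0, 0], [0, 0, 0]], jaw=[20, 20, 20, 20, 20, 20, 20], newtons=60)

```text
time: 4.55
tool_pos: [510.0, 304.7, 52.6]
tcp_rot: [179.9, -0.0, -4.7]
ft_force: [-0.5, 0.2, -2.3]
finger_gap: 31.4
```

```bash
python3 -c "
from bench import monitor
s=monitor.sense();print(s['ft_force'],s['wrist_torque'],s['finger_gap'])
from h import *
snap('wrist','w3')"
```

```text
[-0.52639293  0.16707723 -2.31176462] [ 0.02133556  0.03544094 -0.01147501] 31.375013593658846
```

View pics/w3.png

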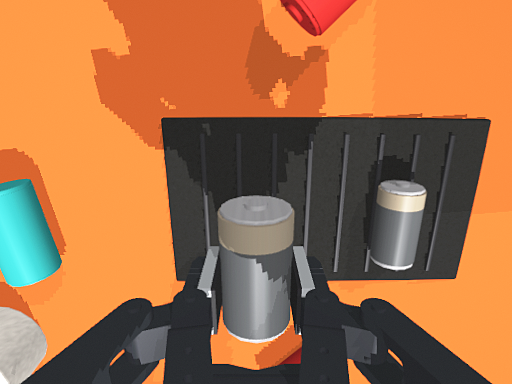

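The cell is held and lifted; its top end shows at (257,208). I'll measure where it sits in the tool frame.

```bash
cat > fit.py <<'E'
import sys
from h import *
from scipy.optimize import least_squares
from scipy.spatial.transform import Rotation as R
from bench import monitor
def fit(n,box,pose=None):
    np.set_printoptions(precision=2,suppress=True)
    if pose is None:
        s=monitor.sense();pose=(s["tool_pos"],s["tcp_rot"])
    z=load(n);W=cloud(z);Rt=R.from_euler("xyz",pose[1],degrees=True).as_matrix()
    u0,v0,u1,v1=box;P=W[v0:v1,u0:u1].reshape(-1,3);P=P[np.isfinite(P[:,0])]
    P=(P-pose[0])@Rt    # tool frame; cell axis ~ -y tool to button
    P=P[(abs(P[:,0])<20)&(P[:,2]<-7)&(P[:,2]>-50)&(abs(P[:,1])<45)]
    body=P[(P[:,1]>-22)&(P[:,1]<22)]
    def f(q):
        d=np.array([q[2],-1,q[3]]);d/=np.linalg.norm(d)
        w=body-np.array([q[0],0,q[1]]);w=w-np.outer(w@d,d);return np.linalg.norm(w,axis=1)-16.6
    s=least_squares(f,[0,-12,0,0],loss="soft_l1");q=s.x
    print("tool: axis x,z at y=0",q[:2],"slopes x,z (toward button)",q[2:],"rms",np.std(s.fun),len(body))
    # end face: points near axis
    d=np.array([q[2],-1,q[3]]);d/=np.linalg.norm(d);w=P-np.array([q[0],0,q[1]]);t=w@d;r=np.linalg.norm(w-np.outer(t,d),axis=1)
    e=t[(r<13)&(r>7)&(t>15)];b=t[(r<4)&(t>15)];print("can end t",np.median(e),len(e),"button t",np.median(b),len(b), "t pct",np.percentile(t,[0.5,99.5]))
    return q
if __name__=="__main__":
    fit(sys.argv[1],[int(a) for a in sys.argv[2:6]])
E
python3 fit.py w3 205 185 310 350
```

```text
tool: axis x,z at y=0 [ -0.96 -11.1 ] slopes x,z (toward button) [ 0.   -0.01] rms 5.921199903764266 8275
can end t 33.35768444903571 523 button t 35.26260121434103 124 t pct [-25.35  35.42]
```

```bash
python3 plan.py 551 -200 175 180 0 -7 14
```

```text
pose [510.4 304.9  52.9] [ 1.7997e+02 -7.0000e-02 -4.7000e+00] F [ 0.6   0.71 -0.78] t 4.6
offset [[5.9, 35.7, -8.7], [6.0, 35.7, -8.7], [6.1, 35.7, -8.7], [6.2, 35.7, -8.7], [6.3, 35.6, -8.7], [6.4, 35.6, -8.7], [6.5, 35.6, -8.7], [6.6, 35.6, -8.7], [6.7, 35.6, -8.7], [6.8, 35.5, -8.7], [6.9, 35.5, -8.7], [7.0, 35.5, -8.7], [7.1, 35.5, -8.7], [7.2, 35.5, -8.7]]
rot each [0.0, -0.0, 0.16]
```

jog_arm(offset=[[2, 12, -20], [6, 30, -20], [6, 38, -20], [6, 38, -18], [6, 38, -14], [6, 38, -10], [6, 38, -8], [7, 38, -6], [7, 38, -4], [7, 38, 0], [7, 38, 0], [7, 38, 0], [7, 38, 0], [6, 25, 0], [3, 10, 0], [0, 0, 0], [0, 0, 0], [0, 0, 0]], delta_rot=[[0, 0, 0.16], [0, 0, 0.16], [0, 0, 0.16], [0, 0, 0.16], [0, 0, 0.16], [0, 0, 0.16], [0, 0, 0.16], [0, 0, 0.16], [0, 0, 0.16], [0, 0, 0.16], [0, 0, 0.16], [0, 0, 0.16], [0, 0, 0.16], [0, 0, 0.16], [0, 0, 0], [0, 0, 0], [0, 0, 0], [0, 0, 0]], jaw=[20, 20, 20, 20, 20, 20, 20, 20, 20, 20, 20, 20, 20, 20, 20, 20, 20, 20])

```text
time: 6.4
tool_pos: [544.0, -214.0, 165.6]
tcp_rot: [179.9, 0.7, -6.8]
ft_force: [0.5, 0.2, -1.1]
finger_gap: 31.2
```

```bash
python3 plan.py 551 -202 175 180 0 -7 2;  python3 -c "
from bench import monitor
s=monitor.sense();print(s['ft_force'],s['wrist_torque'],s['finger_gap'],s['joint_pos'])
from h import *
snap('wrist','w4')"; python3 fit.py w4 205 185 310 350
```

```text
pose [ 544.  -214.   165.6] [179.91   0.72  -6.82] F [ 0.51  0.18 -1.15] t 6.4
offset [[2.7, -6.4, -4.8], [2.7, -6.4, -4.7]]
rot each [0.05, 0.36, 0.09]
[ 0.50864798  0.18197764 -1.14588632] [-0.02130615  0.01328996  0.00631651] 31.21982343672542 [-26.29598665   7.99391052  91.63128759  -0.32848169  81.02282714
 -19.42114489]
tool: axis x,z at y=0 [ -0.54 -11.46] slopes x,z (toward button) [ 0.   -0.01] rms 5.919921957016016 8287
can end t 33.371761629733214 534 button t 35.281272280461195 120 t pct [-25.37  35.38]
```

View pics/w4.png

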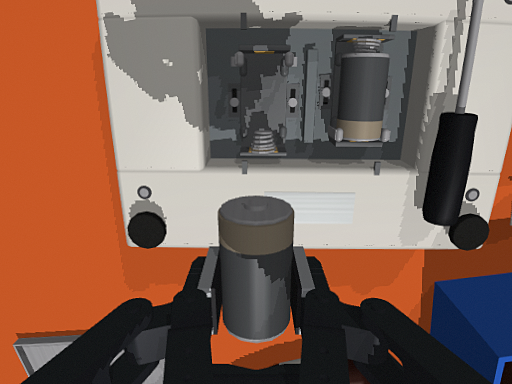

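The slot shows clearly: contact wall at the top (265,48), clip arms at (238,60) and (290,60), spring at (263,140), fitted cell at (362,95). I'll measure them.

Run:
```python
from h import *
np.set_printoptions(precision=1,suppress=True,linewidth=200)
z=load("w4");W=cloud(z)
crop("w4",200,15,410,175,3.7,"c6")
a=np.radians(83);c=np.array([558.3,-142.1]);ux=np.array([np.cos(a),np.sin(a)]);uy=np.array([-ux[1],ux[0]])
# scale yaw from case top: use bay/case edges
L=np.stack([(W[...,:2]-c)@ux,(W[...,:2]-c)@uy,W[...,2]-58.6],-1)
np.save("pics/L4.npy",L)
for v in range(20,176,4): print(v,"u264",L[v,264],"u240",L[v,240],"u290",L[v,290])
# row at v for horizontal profile
for v in (34,60,100,140): print(v,[tuple(L[v,u].round(0)) for u in range(205,330,7)])
```

```text
20 u264 [51.3  2.3  6.7] u240 [51.1 18.3  7.9] u290 [ 51.1 -15.    8.6]
24 u264 [50.6  2.2 -4.4] u240 [50.3 19.  -2.4] u290 [ 50.3 -16.   -2.3]
28 u264 [ 50.3   2.  -20.2] u240 [ 50.3  20.1 -20.8] u290 [ 50.1 -17.4 -18.5]
32 u264 [ 47.5   2.  -20.3] u240 [ 47.2  19.9 -18.1] u290 [ 47.5 -17.5 -19.6]
36 u264 [ 44.8   1.9 -20.8] u240 [ 44.7  20.1 -20.4] u290 [ 44.7 -17.6 -19.4]
40 u264 [ 41.8   1.9 -19.6] u240 [ 41.7  20.1 -19.2] u290 [ 42.  -17.8 -20.5]
44 u264 [ 39.    1.9 -19.6] u240 [ 38.9  20.1 -19.6] u290 [ 39.1 -17.8 -19.5]
48 u264 [33.7  2.1  6.1] u240 [33.8 18.7  5.4] u290 [ 33.9 -15.8   5.9]
52 u264 [31.7  2.  -0.6] u240 [30.8 18.4 10.5] u290 [ 30.8 -15.4  11.6]
56 u264 [ 30.2   1.8 -16.3] u240 [28.1 18.3 12.7] u290 [ 28.2 -15.5  11.9]
60 u264 [ 27.4   1.8 -17.7] u240 [25.4 18.2 14.2] u290 [ 25.7 -15.5  12.5]
64 u264 [ 24.5   1.8 -16.9] u240 [23.  18.4 12. ] u290 [ 23.1 -15.7  11.6]
68 u264 [ 21.6   1.7 -17. ] u240 [ 21.3  19.8 -12.2] u290 [ 21.8 -18.4 -19.8]
72 u264 [ 18.6   1.7 -16.5] u240 [ 18.5  19.8 -11.5] u290 [ 18.9 -18.5 -19.8]
76 u264 [ 15.7   1.7 -17.4] u240 [ 15.7  
[... 5371 characters left out ...]
.0)), (np.float64(-34.0), np.float64(15.0), np.float64(-16.0)), (np.float64(-30.0), np.float64(9.0), np.float64(6.0)), (np.float64(-30.0), np.float64(4.0), np.float64(7.0)), (np.float64(-30.0), np.float64(-2.0), np.float64(6.0)), (np.float64(-34.0), np.float64(-8.0), np.float64(-17.0)), (np.float64(-34.0), np.float64(-14.0), np.float64(-17.0)), (np.float64(-34.0), np.float64(-19.0), np.float64(-20.0)), (np.float64(-34.0), np.float64(-25.0), np.float64(-21.0)), (np.float64(-33.0), np.float64(-30.0), np.float64(-11.0)), (np.float64(-33.0), np.float64(-35.0), np.float64(-11.0)), (np.float64(-34.0), np.float64(-42.0), np.float64(-19.0)), (np.float64(-34.0), np.float64(-48.0), np.float64(-19.0))]
```

View pics/c6.png

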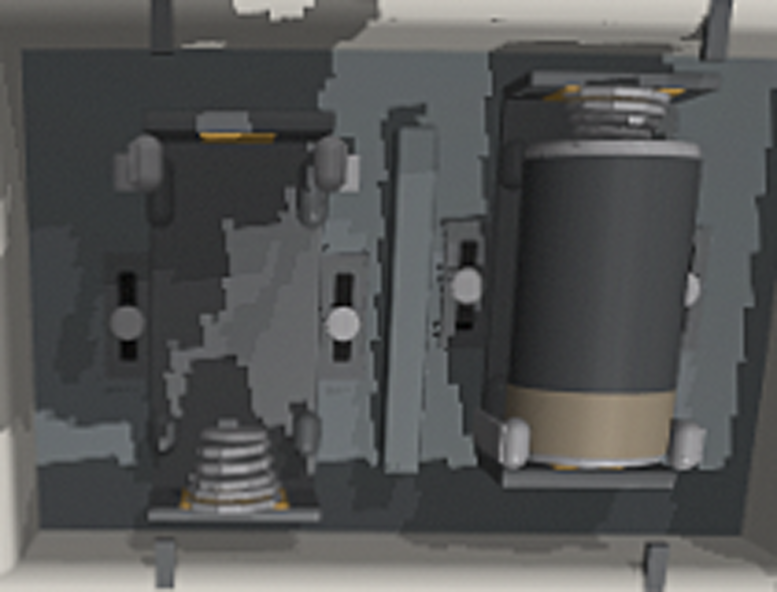

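```bash
python3 - <<'E'
from h import *
z=load("w4");np.set_printoptions(precision=1,suppress=True)
a=np.radians(83);c=np.array([558.3,-142.1]);ux=np.array([np.cos(a),np.sin(a)]);uy=np.array([-ux[1],ux[0]])
c=c+0.4*ux+1.4*uy
print("slot centre",c)
def at(u,v,zz):
    n=cv2.undistortPoints(np.array([[[u,v]]],float),z["K"],np.array([float(z["k1"]),0,0,0,0])).ravel()
    T=z["T"];o=-T[:3,:3].T@T[:3,3];d=T[:3,:3].T@np.array([n[0],n[1],1])
    p=o+d*(58.6+zz-o[2])/d[2];q=p[:2]-c;return np.array([q@ux,q@uy])
f=lambda x,y:(200+x/3.7-0.5+0.135,15+y/3.7-.365)
for nm,x,y,zz in [("wall face top",235,131,5.4),("wall back top",240,112,5.4),("wall L end",148,131,5.4),("wall R end",333,131,5.4),("backwall front top",235,510,5.4),("backwall back top",235,520,5.4),("bw L",149,515,5.4),("bw R",319,515,5.4),
 ("clipL top far",147,138,12.8),("clipL near",147,188,12.8),("clipR far",331,138,12.8),("clipR near",331,188,12.8),("rim far",235,50,11.4),("rim near",235,532,11.4),("rim far low",235,50,-20),("rim near low",235,532,-20),("spring tip",235,425,5)]:
    print(nm,at(*f(x,y),zz))
E
python3 - <<'E'
import sys;sys.path.insert(0,'.')
import os;os.chdir('.')
from h import *
crop("w4",225,35,305,65,9.5,"c7");crop("w4",225,115,305,165,9.5,"c8")
E
```

```text
slot centre [ 557.  -141.5]
wall face top [32.1  1.3]
wall back top [35.4  0.4]
wall L end [32.1 17.5]
wall R end [ 32.2 -17. ]
backwall front top [-39.9   0.6]
backwall back top [-42.    0.5]
bw L [-41.1  18.2]
bw R [-40.8 -16.6]
clipL top far [30.2 17.3]
clipL near [21.6 17.4]
clipR far [ 30.3 -16.1]
clipR near [ 21.7 -16.4]
rim far [45.2  1.4]
rim near [-43.2   0.6]
rim far low [49.7  1.2]
rim near low [-50.3   0.3]
spring tip [-22.7   0.7]
```

View pics/c7.png

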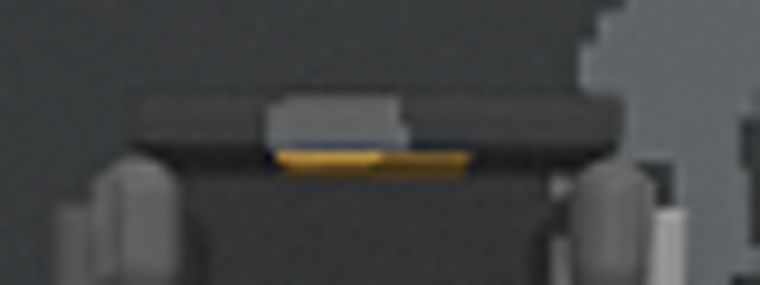

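View pics/c8.png

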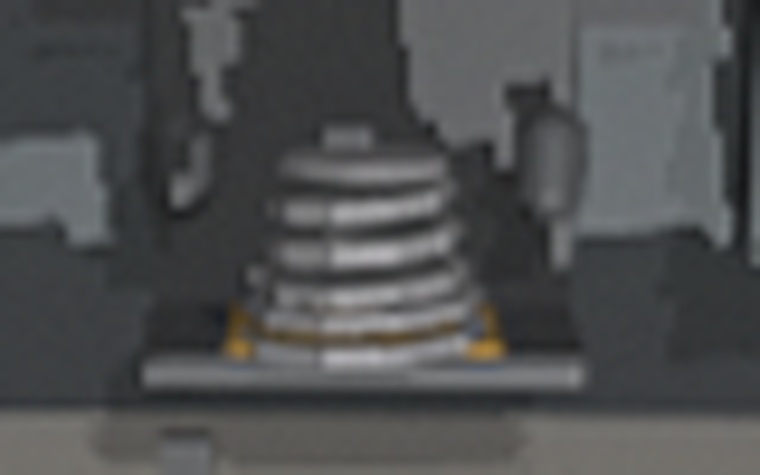

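```bash
cat > sl.py <<'E'
# sl.py            -> state in slot coords
# sl.py Cx Cz th n -> rows toward that
import sys,numpy as np
from scipy.spatial.transform import Rotation as R
from bench import monitor
np.set_printoptions(precision=2,suppress=True)
a=np.radians(83);ux=np.array([np.cos(a),np.sin(a),0]);uy=np.array([-ux[1],ux[0],0]);uz=np.array([0,0,1.])
B=np.stack([ux,uy,uz]) # world->slot
c0=np.array([556.7,-140.5,58.6]);off=np.array([-0.75,-4.53,-11.3])
s=monitor.sense();A=R.from_euler("xyz",s["tcp_rot"],degrees=True);p=np.array(s["tool_pos"])
C=B@(p+A.apply(off)-c0);d=B@A.apply([0,-1,0]);th=np.degrees(np.arcsin(d[2]))
F=B@s["ft_force"];M=B@s["wrist_torque"]
t=np.radians(th);cc,ss=np.cos(t),np.sin(t)
cor=C[[0,2]]+[-30.75*cc+16.6*ss,-30.75*ss-16.6*cc];fc=C[[0,2]]+[28.75*cc+16.6*ss,28.75*ss-16.6*cc]
comp=max(-25.75-(cor[0]-(zz-cor[1])*np.tan(t)) for zz in (6.5,-6.5))
print(f"t {s['time']:.2f} C",C,f"th {th:.2f} yaw {np.degrees(np.arctan2(d[1],d[0])):.2f}","F",F,"M",M,"gap",round(s["finger_gap"],2))
print("flat-bottom corner",cor,"front-bottom corner",fc,"button x",C[0]+30.75*cc,f"nominal comp {comp:.2f}")
if len(sys.argv)>2:
    gx,gz,gt,n=[float(q) for q in sys.argv[1:5]];n=int(n);G=R.from_euler("xyz",[180+gt,0,-7],degrees=True)
    gp=c0+B.T@np.array([gx,0,gz])-G.apply(off)
    rv=(A.inv()*G).as_rotvec()/n;pp=p;X=A;o=[]
    # interpolate cell centre linearly
    C0=p+A.apply(off);C1=gp+G.apply(off);prev=p
    for i in range(1,n+1):
        Xn=A*R.from_rotvec(rv*i);q=C0+(C1-C0)*i/n-Xn.apply(off)
        o.append(X.inv().apply(q-prev).round(1).tolist());prev=q;X=Xn
    print("offset",o);print("rot",np.degrees(rv).round(2).tolist())
E
python3 sl.py 8 60 27 6
```

```text
t 6.45 C [-69.73   4.33 118.23] th -0.08 yaw 0.20 F [-0.12  0.15 -1.5 ] M [ 0. -0. -0.] gap 31.17
flat-bottom corner [-100.51  101.68] front-bottom corner [-41.01 101.59] button x -38.98207010905631 nominal comp 74.91
offset [[0.9, -13.9, 10.0], [0.9, -13.1, 11.0], [0.9, -12.2, 11.9], [0.8, -11.2, 12.8], [0.8, -10.2, 13.5], [0.8, -9.2, 14.2]]
rot [4.51, 0.13, 0.0]
```

jog_arm(offset=[[0.9, -13.9, 10], [0.9, -13, 11], [0.9, -12, 12], [0.8, -11, 12], [0.8, -10, 12], [0.8, -8, 9], [0, 0, 0], [0, 0, 0]], delta_rot=[[4.5, 0.1, 0], [4.5, 0.1, 0], [4.5, 0.1, 0], [4.5, 0.1, 0], [4.5, 0.1, 0], [4, 0.1, 0], [0, 0, 0], [0, 0, 0]], jaw=[20, 20, 20, 20, 20, 20, 20, 20], newtons=90)

```text
time: 7.25
tool_pos: [560.5, -123.5, 114.7]
tcp_rot: [-152.8, -0.1, -6.2]
ft_force: [-0.5, -0.1, -1.7]
finger_gap: 30.1
```

```bash
python3 sl.py 8 35 27 3;python3 -c "
from h import *
snap('wrist','w5')"; python3 fit.py w5 205 185 310 350
```

```text
t 7.25 C [16.14 -0.99 68.21] th 27.24 yaw 0.88 F [-0.15  0.44 -1.65] M [-0.01  0.38  0.01] gap 30.08
flat-bottom corner [-3.6  39.38] front-bottom corner [49.3  66.61] button x 43.48234453592005 nominal comp -39.07
offset [[-0.4, 7.5, 8.6], [-0.4, 7.5, 8.6], [-0.4, 7.5, 8.6]]
rot [-0.08, 0.08, 0.26]
tool: axis x,z at y=0 [ -0.54 -11.42] slopes x,z (toward button) [ 0.   -0.01] rms 6.083207889244642 8248
can end t 33.42538731375397 534 button t 35.25806512814098 125 t pct [-25.28  35.46]
```

View pics/w5.png

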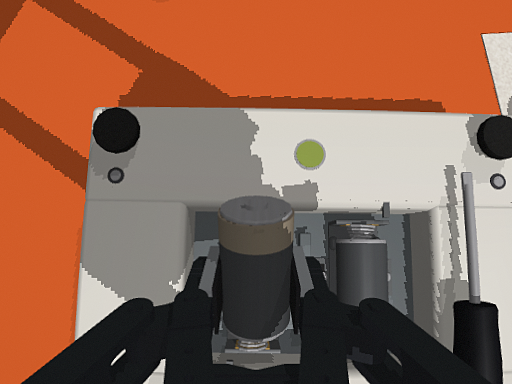

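The cell is tilted above the slot and the spring shows behind its flat end at (255,345). Descending.

jog_arm(offset=[[-0.3, 7.5, 8.5], [-0.3, 7.5, 8.5], [-0.3, 5, 6], [0, 0, 0], [0, 0, 0]], delta_rot=[[0, 0, 0.3], [0, 0, 0.3], [0, 0, 0.3], [0, 0, 0], [0, 0, 0]], jaw=[20, 20, 20, 20, 20])

```text
time: 7.8
tool_pos: [559.6, -131.2, 84.2]
tcp_rot: [-153.1, 0.1, -6.9]
ft_force: [-0.6, -0.2, -1.3]
finger_gap: 30.2
```

```bash
python3 sl.py 8 20 27 3
```

```text
t 7.80 C [ 8.48 -1.04 37.7 ] th 26.92 yaw 0.01 F [-0.3   0.57 -1.31] M [ 0.01  0.34 -0.03] gap 30.25
flat-bottom corner [-11.43   8.97] front-bottom corner [41.63 35.91] button x 35.89268153026303 nominal comp -15.58
offset [[-0.3, 2.8, 5.2], [-0.3, 2.8, 5.2], [-0.3, 2.8, 5.2]]
rot [0.03, 0.06, 0.0]
```

jog_arm(offset=[[-0.5, 2.8, 5.2], [-0.5, 2.8, 5.2], [-0.3, 2, 4], [0, 0, 0], [0, 0, 0]], delta_rot=[[0, 0, 0], [0, 0, 0], [0, 0, 0], [0, 0, 0], [0, 0, 0]], jaw=[20, 20, 20, 20, 20])

```text
time: 8.3
tool_pos: [558.3, -131.5, 66.8]
tcp_rot: [-153.1, 0.1, -6.9]
ft_force: [-0.6, 0.3, -1.1]
finger_gap: 30.5
```

```bash
python3 sl.py 8 14.5 27 2
```

```text
t 8.30 C [ 8.05  0.2  20.28] th 26.90 yaw 0.01 F [ 0.24  0.61 -1.05] M [-0.04  0.36 -0.03] gap 30.48
flat-bottom corner [-11.86  -8.44] front-bottom corner [41.2  18.49] button x 35.46833342163644 nominal comp -6.31
offset [[0.1, 1.3, 2.6], [0.1, 1.3, 2.6]]
rot [0.05, 0.07, 0.01]
```

jog_arm(offset=[[0.1, 1.3, 2.6], [0.1, 1.3, 2.6], [0, 0, 0], [0, 0, 0]], delta_rot=[[0, 0, 0], [0, 0, 0], [0, 0, 0], [0, 0, 0]], jaw=[20, 20, 20, 20])

```text
time: 8.7
tool_pos: [558.8, -131.6, 60.8]
tcp_rot: [-153.1, 0.1, -6.9]
ft_force: [0.7, -0.4, -1.5]
finger_gap: 30.3
```

```bash
python3 sl.py 4 14 27 4;python3 -c "
from h import *
snap('wrist','w6');crop('w6',150,150,430,384,2.8,'c9')"
```

```text
t 8.70 C [ 7.99 -0.31 14.37] th 26.89 yaw 0.04 F [-0.32 -0.7  -1.46] M [-0.04  0.32 -0.  ] gap 30.26
flat-bottom corner [-11.92 -14.34] front-bottom corner [41.14 12.57] button x 35.420404333355016 nominal comp -3.26
offset [[-0.1, 0.9, -0.4], [-0.1, 0.9, -0.4], [-0.1, 0.9, -0.4], [-0.1, 0.9, -0.4]]
rot [0.03, 0.03, 0.01]
```

View pics/c9.png

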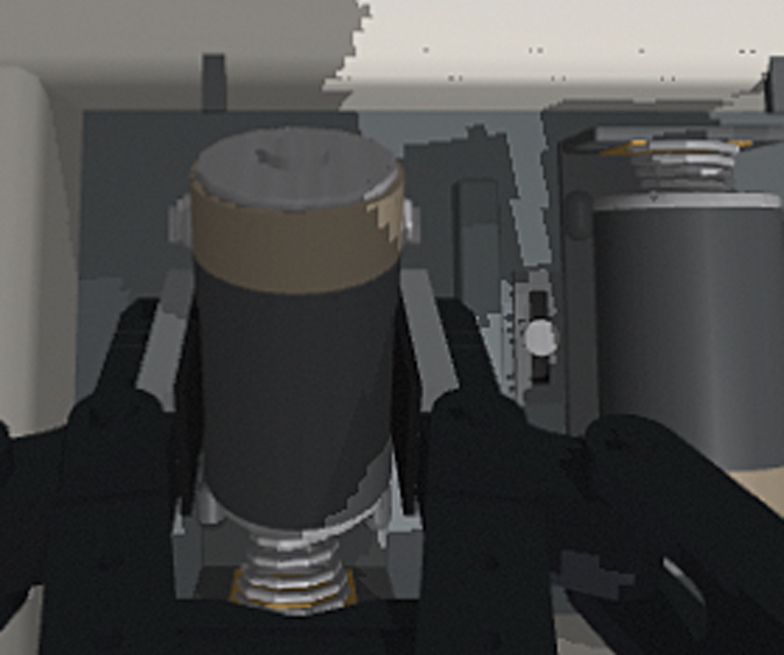

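The cell is centred over the slot with the clip arms showing on both sides and the spring ahead of the flat end. I'll push back gently, feeling Fx.

jog_arm(offset=[[-0.1, 0.9, -0.4], [-0.1, 0.9, -0.4], [0, 0.9, -0.4], [0, 0.9, -0.4], [0, 0, 0]], delta_rot=[[0, 0, 0], [0, 0, 0], [0, 0, 0], [0, 0, 0], [0, 0, 0]], jaw=[20, 20, 20, 20, 20])

```text
time: 9.25
tool_pos: [558.3, -135.9, 61.0]
tcp_rot: [-153.1, 0.1, -6.9]
ft_force: [0.5, 0.4, -1.4]
finger_gap: 30.7
```

```bash
python3 sl.py 2 14 27 2
```

```text
t 9.25 C [ 3.68 -0.25 14.56] th 26.89 yaw 0.05 F [ 0.49 -0.47 -1.4 ] M [-0.02  0.27 -0.03] gap 30.69
flat-bottom corner [-16.23 -14.15] front-bottom corner [36.83 12.76] button x 31.110604685946065 nominal comp 0.96
offset [[-0.1, 0.9, -0.1], [-0.1, 0.9, -0.1]]
rot [0.06, 0.04, 0.02]
```

jog_arm(offset=[[0, 0.9, -0.4], [0, 0.9, -0.4], [0, 0, 0]], delta_rot=[[0, 0, 0], [0, 0, 0], [0, 0, 0]], jaw=[20, 20, 20])

```text
time: 9.55
tool_pos: [558.1, -137.3, 61.0]
tcp_rot: [-153.0, 0.1, -6.9]
ft_force: [0.2, 2.6, -1.2]
finger_gap: 30.8
```

```bash
python3 sl.py 0 14 27 2
```

```text
t 9.55 C [ 2.22 -0.23 14.54] th 26.96 yaw 0.06 F [ 2.65  0.14 -1.2 ] M [-0.    0.05 -0.02] gap 30.76
flat-bottom corner [-17.66 -14.2 ] front-bottom corner [35.38 12.77] button x 29.633298188782494 nominal comp 2.44
offset [[-0.1, 1.1, -0.3], [-0.1, 1.1, -0.3]]
rot [0.02, 0.05, 0.03]
```

Spring felt: 2.65 N at a predicted 2.4 mm, so the estimate of the holder's place holds. I keep pushing while easing the tilt, with the button still raised.

```bash
python3 sl.py -1.5 13.5 24.5 4
```

```text
t 9.55 C [ 2.22 -0.23 14.54] th 26.96 yaw 0.06 F [ 2.65  0.14 -1.2 ] M [-0.    0.05 -0.02] gap 30.76
flat-bottom corner [-17.66 -14.2 ] front-bottom corner [35.38 12.77] button x 29.633298188782494 nominal comp 2.44
offset [[-0.1, 1.1, -0.2], [-0.1, 1.1, -0.2], [-0.1, 1.1, -0.2], [-0.1, 1.1, -0.2]]
rot [-0.61, 0.03, 0.01]
```

jog_arm(offset=[[-0.1, 1.1, -0.2], [-0.1, 1.1, -0.2], [0, 1.1, -0.2], [0, 1.1, -0.2], [0, 0, 0]], delta_rot=[[-0.6, 0, 0], [-0.6, 0, 0], [-0.6, 0, 0], [-0.6, 0, 0], [0, 0, 0]], jaw=[20, 20, 20, 20, 20])

```text
time: 10.05
tool_pos: [557.6, -140.1, 59.8]
tcp_rot: [-155.5, 0.1, -6.8]
ft_force: [0.9, 4.1, -1.2]
finger_gap: 30.5
```

```bash
python3 sl.py -1.8 12 22.5 3
```

```text
t 10.05 C [-0.09 -0.09 13.34] th 24.48 yaw 0.12 F [ 4.22 -0.37 -1.23] M [-0.16 -0.37 -0.01] gap 30.53
flat-bottom corner [-21.2 -14.5] front-bottom corner [32.95 10.15] button x 27.89229240048732 nominal comp 5.01
offset [[-0.0, 0.8, 0.1], [-0.0, 0.8, 0.1], [-0.0, 0.8, 0.1]]
rot [-0.66, 0.04, 0.04]
```

jog_arm(offset=[[0, 1.2, 0], [0, 1.2, 0], [0, 1.2, 0], [0, 0.5, 0]], delta_rot=[[-0.6, 0, 0], [-0.6, 0, 0], [-0.6, 0, 0], [0, 0, 0]], jaw=[20, 20, 20, 20])

```text
time: 10.45
tool_pos: [557.3, -142.4, 58.6]
tcp_rot: [-157.3, 0.1, -6.8]
ft_force: [1.6, 6.1, 0.4]
finger_gap: 30.8
```

```bash
python3 sl.py -2 11 21.5 3
```

```text
t 10.45 C [-1.96 -0.07 12.2 ] th 22.67 yaw 0.18 F [ 6.26 -0.85  0.45] M [-0.13 -0.74 -0.05] gap 30.78
flat-bottom corner [-23.93 -14.96] front-bottom corner [30.97  7.97] button x 26.41965434920906 nominal comp 7.15
offset [[-0.0, 0.2, 0.3], [-0.0, 0.2, 0.3], [-0.0, 0.2, 0.3]]
rot [-0.39, 0.05, 0.06]
```

```bash
python3 -c "
from h import *
snap('wrist','w7');crop('w7',150,130,430,364,2.8,'c10')"; python3 fit.py w7 205 185 310 350
```

```text
tool: axis x,z at y=0 [ -0.62 -11.35] slopes x,z (toward button) [ 0.   -0.01] rms 6.063394928411725 8260
can end t 33.58557787991728 534 button t 35.439221916493004 125 t pct [-37.56  35.56]
```

View pics/c10.png

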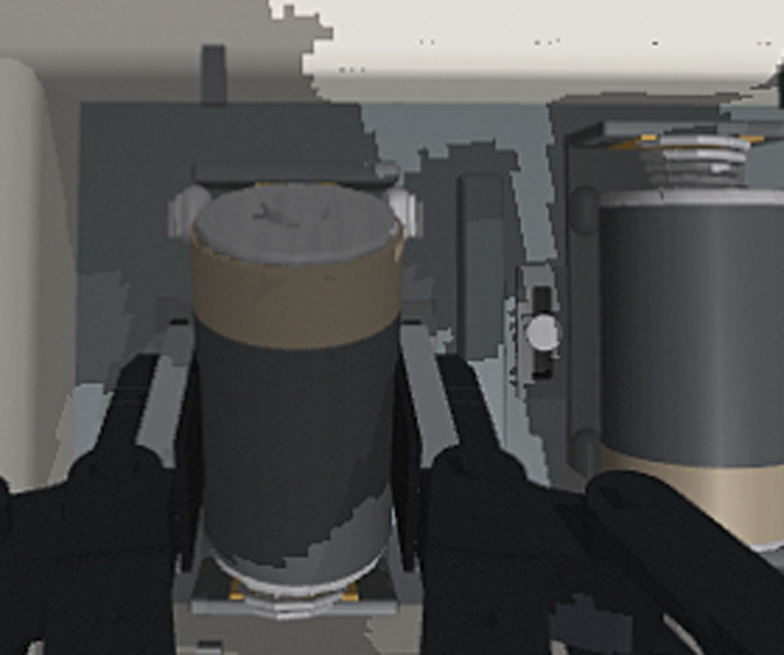

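```bash
python3 sl.py -2.7 11 21 3; python3 sl.py -2.6 9.5 18 5|tail -2
```

```text
t 10.50 C [-1.95 -0.09 12.23] th 22.68 yaw 0.18 F [ 5.7  -1.79 -0.14] M [-0.09 -0.81 -0.02] gap 30.47
flat-bottom corner [-23.92 -14.94] front-bottom corner [30.98  8.  ] button x 26.420665222134698 nominal comp 7.13
offset [[-0.0, 0.5, 0.2], [-0.0, 0.5, 0.2], [-0.0, 0.5, 0.2]]
rot [-0.56, 0.05, 0.06]
offset [[-0.0, 0.5, 0.4], [-0.0, 0.5, 0.4], [-0.0, 0.5, 0.4], [-0.0, 0.5, 0.4], [-0.0, 0.5, 0.4]]
rot [-0.94, 0.03, 0.04]
```

jog_arm(offset=[[0, 1, 0.1], [0, 1, 0.1], [0, 0.9, 0.1]], delta_rot=[[-0.6, 0, 0], [-0.6, 0, 0], [-0.6, 0, 0]], jaw=[20, 20, 20])

```text
time: 10.8
tool_pos: [557.1, -143.3, 57.7]
tcp_rot: [-159.1, 0.1, -6.8]
ft_force: [1.0, 7.0, 0.2]
finger_gap: 30.5
```

```bash
python3 sl.py -2.6 9.7 18 4
```

```text
t 10.80 C [-2.56 -0.06 11.29] th 20.95 yaw 0.21 F [ 7.04 -0.15  0.23] M [-0.1  -0.9  -0.08] gap 30.48
flat-bottom corner [-25.35 -15.2 ] front-bottom corner [30.22  6.07] button x 26.154724467553784 nominal comp 7.90
offset [[-0.0, 0.3, 0.3], [-0.0, 0.3, 0.3], [-0.0, 0.3, 0.3], [-0.0, 0.3, 0.3]]
rot [-0.74, 0.04, 0.05]
```

jog_arm(offset=[[0, 0.9, 0.2], [0, 0.9, 0.2], [0, 0.8, 0.2]], delta_rot=[[-0.8, 0, 0], [-0.8, 0, 0], [-0.8, 0, 0]], jaw=[20, 20, 20])

```text
time: 11.1
tool_pos: [557.1, -143.7, 56.9]
tcp_rot: [-161.4, 0.1, -6.7]
ft_force: [0.3, 6.2, -0.2]
finger_gap: 30.5
```

```bash
python3 sl.py -2.6 8.5 16 4
```

```text
t 11.10 C [-2.45 -0.03 10.42] th 18.59 yaw 0.26 F [ 6.22  0.44 -0.19] M [-0.03 -1.01  0.01] gap 30.5
flat-bottom corner [-26.3  -15.12] front-bottom corner [30.09  3.85] button x 26.698084534243154 nominal comp 7.82
offset [[-0.0, 0.3, 0.4], [-0.0, 0.3, 0.4], [-0.0, 0.3, 0.4], [-0.0, 0.3, 0.4]]
rot [-0.65, 0.05, 0.06]
```

jog_arm(offset=[[0, 0.8, 0.3], [0, 0.8, 0.3], [0, 0.8, 0.3]], delta_rot=[[-0.8, 0, -0.1], [-0.8, 0, 0], [-0.8, 0, 0]], jaw=[20, 20, 20])

```text
time: 11.4
tool_pos: [557.1, -143.9, 56.2]
tcp_rot: [-163.8, 0.1, -6.6]
ft_force: [0.1, 6.3, 2.4]
finger_gap: 30.2
```

```bash
python3 sl.py -2.4 7.5 14 3
```

```text
t 11.40 C [-2.16 -0.03  9.75] th 16.22 yaw 0.41 F [6.23 0.65 2.41] M [ 0.12 -1.17  0.05] gap 30.2
flat-bottom corner [-27.05 -14.78] front-bottom corner [30.08  1.85] button x 27.36239127207236 nominal comp 7.49
offset [[-0.0, 0.4, 0.6], [-0.0, 0.4, 0.6], [-0.0, 0.4, 0.6]]
rot [-0.74, 0.07, 0.13]
```

jog_arm(offset=[[0, 0.8, 0.8], [0, 0.8, 0.8], [0, 0.8, 0.8]], delta_rot=[[-0.8, 0, 0.2], [-0.8, 0, 0.2], [-0.8, 0, 0.2]], jaw=[20, 20, 20])

```text
time: 11.7
tool_pos: [557.3, -144.1, 55.1]
tcp_rot: [-166.2, 0.2, -7.1]
ft_force: [-1.5, 5.8, 3.9]
finger_gap: 30.9
```

```bash
python3 sl.py -2.1 6 11.5 3;python3 -c "
from h import *
snap('wrist','w8');crop('w8',150,130,430,364,2.8,'c11')"; python3 fit.py w8 205 185 310 350
```

```text
t 11.70 C [-1.81 -0.29  8.56] th 13.83 yaw -0.16 F [5.62 2.17 3.89] M [ 0.24 -1.24  0.12] gap 30.9
flat-bottom corner [-27.7  -14.91] front-bottom corner [30.08 -0.69] button x 28.050788984032977 nominal comp 7.22
offset [[-0.1, 0.5, 0.7], [-0.1, 0.4, 0.7], [-0.1, 0.4, 0.7]]
rot [-0.78, 0.07, -0.05]
tool: axis x,z at y=0 [ -0.58 -11.44] slopes x,z (toward button) [ 0.   -0.03] rms 6.066714838282847 8170
can end t 33.42776928179133 595 button t 35.290771665801074 130 t pct [-36.05  35.43]
```

View pics/c11.png

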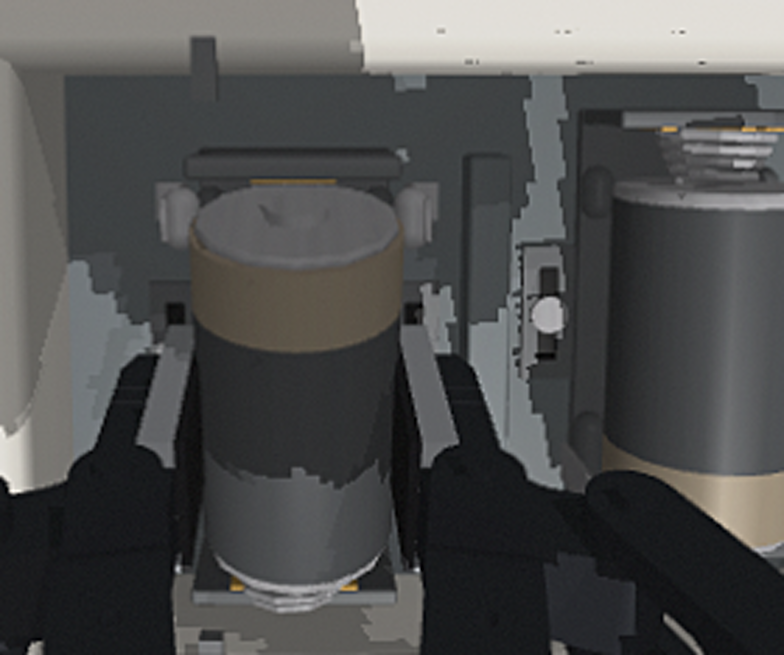

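jog_arm(offset=[[-0.2, 0.7, 0.9], [-0.2, 0.7, 0.9], [-0.1, 0.7, 0.9]], delta_rot=[[-1, 0, -0.1], [-1, 0, 0], [-1, 0, 0]], jaw=[20, 20, 20], newtons=110)

```text
time: 12.05
tool_pos: [557.2, -144.7, 53.8]
tcp_rot: [-169.3, 0.1, -7.0]
ft_force: [-2.1, 6.2, 4.0]
finger_gap: 29.8
```

```bash
python3 sl.py -1.7 5 9 3
```

```text
t 12.05 C [-1.8  -0.25  7.12] th 10.69 yaw -0.03 F [5.87 2.88 4.01] M [ 0.36 -1.27  0.1 ] gap 29.77
flat-bottom corner [-28.94 -14.89] front-bottom corner [29.53 -3.86] button x 28.414840618665927 nominal comp 7.23
offset [[-0.1, 0.2, 0.7], [-0.1, 0.2, 0.7], [-0.1, 0.2, 0.7]]
rot [-0.56, 0.05, -0.01]
```

jog_arm(offset=[[-0.5, 0.6, 0.9], [-0.5, 0.6, 0.9], [-0.4, 0.6, 0.9]], delta_rot=[[-0.9, 0, 0], [-0.9, 0, 0], [-0.9, 0, 0]], jaw=[20, 20, 20])

```text
time: 12.35
tool_pos: [556.9, -144.9, 52.4]
tcp_rot: [-172.2, -0.0, -7.0]
ft_force: [1.0, 6.4, 1.4]
finger_gap: 30.1
```

```bash
python3 sl.py -1.7 4 7 3;python3 -c "
from h import *
snap('wrist','w9');crop('w9',150,130,430,364,2.8,'c12')"; python3 fit.py w9 205 185 310 350
```

```text
t 12.35 C [-1.37 -0.01  5.62] th 7.85 yaw 0.02 F [ 6.47 -0.21  1.45] M [-0.05 -1.06  0.02] gap 30.09
flat-bottom corner [-29.56 -15.02] front-bottom corner [29.38 -6.9 ] button x 29.09618901167409 nominal comp 6.78
offset [[-0.0, 0.2, 0.5], [-0.0, 0.2, 0.5], [-0.0, 0.2, 0.5]]
rot [-0.28, -0.01, 0.01]
tool: axis x,z at y=0 [ -0.57 -11.45] slopes x,z (toward button) [ 0.   -0.02] rms 6.16993630646536 8210
can end t 33.50096218484525 610 button t 35.27535264618562 128 t pct [-36.48  37.67]
```

View pics/c12.png

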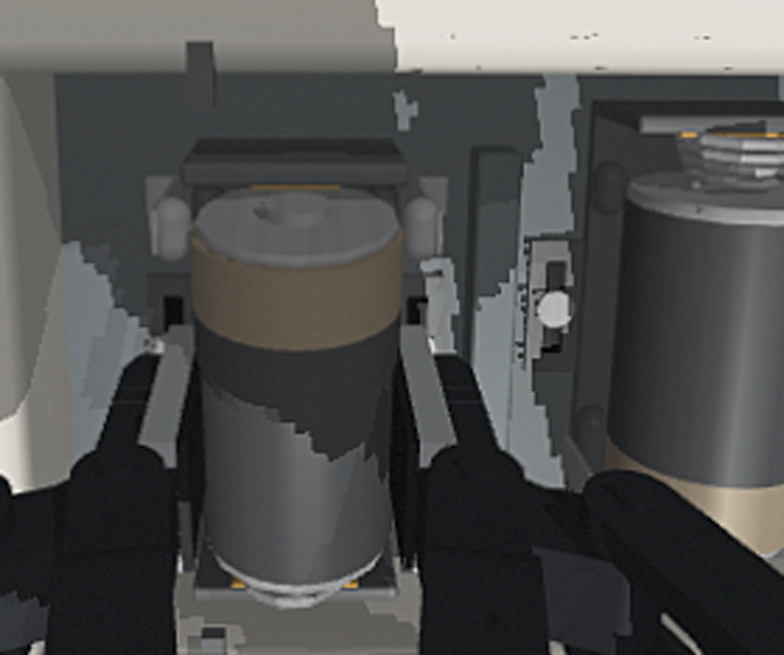

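jog_arm(offset=[[0, 0.6, 0.9], [0, 0.6, 0.9], [0, 0.6, 0.9], [0, 0.6, 0.9]], delta_rot=[[-0.9, 0, 0], [-0.9, 0, 0], [-0.9, 0, 0], [-0.9, 0, 0]], jaw=[20, 20, 20, 20])

```text
time: 12.8
tool_pos: [557.0, -145.5, 50.1]
tcp_rot: [-176.0, -0.1, -6.9]
ft_force: [-1.9, 6.6, 3.2]
finger_gap: 30.1
```

```bash
python3 sl.py -1 1 1 4
```

```text
t 12.80 C [-1.19 -0.13  3.11] th 4.02 yaw 0.07 F [6.3  2.67 3.2 ] M [ 0.41 -0.98  0.03] gap 30.13
flat-bottom corner [-30.7  -15.61] front-bottom corner [ 28.66 -11.44] button x 29.488455097422367 nominal comp 6.50
offset [[-0.0, 0.1, 0.5], [-0.0, 0.1, 0.5], [-0.0, 0.1, 0.5], [-0.0, 0.1, 0.5]]
rot [-0.75, -0.01, 0.02]
```

jog_arm(offset=[[-0.4, 0.6, 0.9], [-0.4, 0.6, 0.9], [-0.3, 0.6, 0.8]], delta_rot=[[-0.9, 0, 0], [-0.9, 0, 0], [-0.9, 0, 0]], jaw=[20, 20, 20])

```text
time: 13.1
tool_pos: [556.8, -146.3, 48.8]
tcp_rot: [-178.9, -0.2, -6.9]
ft_force: [-0.2, 5.9, 1.8]
finger_gap: 30.1
```

```bash
python3 sl.py -1 0 0 3;python3 -c "
from h import *
snap('wrist','w10');crop('w10',150,130,430,364,2.8,'c13')"; python3 fit.py w10 205 185 310 350
```

```text
t 13.10 C [-1.41 -0.05  1.56] th 1.14 yaw 0.10 F [5.84 0.88 1.78] M [ 0.1  -0.93  0.  ] gap 30.07
flat-bottom corner [-31.83 -15.65] front-bottom corner [ 27.66 -14.46] button x 29.328921893992185 nominal comp 6.52
offset [[-0.0, -0.1, 0.5], [-0.0, -0.1, 0.5], [-0.0, -0.1, 0.5]]
rot [-0.38, -0.08, 0.03]
tool: axis x,z at y=0 [ -0.58 -11.33] slopes x,z (toward button) [ 0.   -0.01] rms 6.194934088909955 8286
can end t 33.701592768997735 927 button t 38.26097872400404 291 t pct [-44.64  40.81]
```

View pics/c13.png

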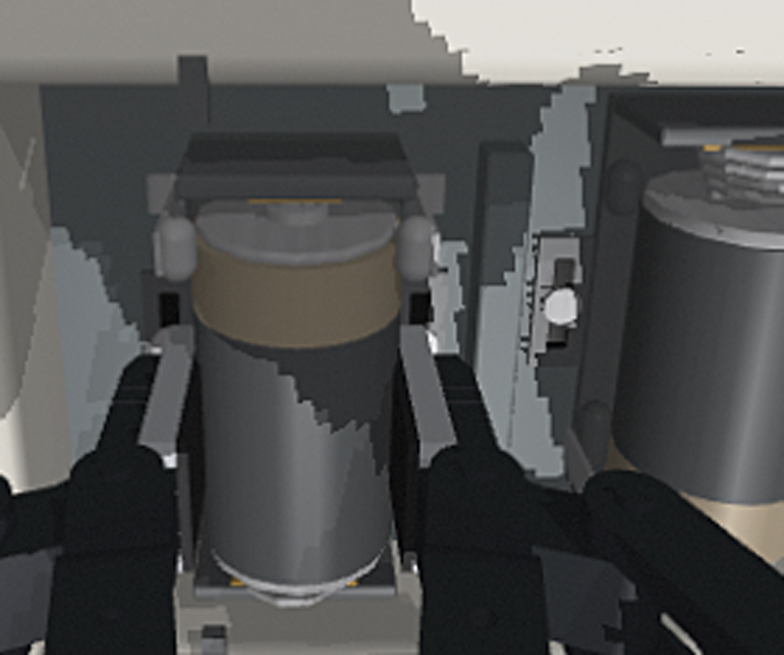

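The clip noses now overlap the cell's edges at (178,248) and (417,248) in the crop, and the button is behind the wall. Lowering the last 1.5 mm.

jog_arm(offset=[[-0.1, 0.5, 0.7], [-0.1, 0.5, 0.7], [0, 0.5, 0.6]], delta_rot=[[-0.5, 0, 0], [-0.5, 0, 0], [-0.4, 0, 0]], jaw=[20, 20, 20])

```text
time: 13.45
tool_pos: [556.9, -146.4, 47.7]
tcp_rot: [179.6, -0.3, -6.8]
ft_force: [-3.9, 7.3, 7.2]
finger_gap: 30.3
```

```bash
python3 sl.py -1 0 0 3
```

```text
t 13.45 C [-1.26 -0.13  0.32] th -0.41 yaw 0.16 F [6.83 4.72 7.19] M [ 0.81 -1.21  0.03] gap 30.26
flat-bottom corner [-32.13 -16.06] front-bottom corner [ 27.37 -16.49] button x 29.49161391677628 nominal comp 6.31
offset [[-0.1, -0.1, 0.1], [-0.1, -0.1, 0.1], [-0.1, -0.1, 0.1]]
rot [0.14, -0.1, 0.05]
```

jog_arm(offset=[[-0.8, 0.4, 0.3], [-0.6, 0.4, 0.3], [-0.4, 0.4, 0.3]], delta_rot=[[0, 0, 0.1], [0, 0, 0.1], [0, 0, 0]], jaw=[20, 20, 20])

```text
time: 13.75
tool_pos: [556.8, -146.4, 47.7]
tcp_rot: [179.5, -0.5, -7.0]
ft_force: [0.8, 6.3, 2.1]
finger_gap: 29.8
```

```bash
python3 sl.py -1 0 0 3
```

```text
t 13.75 C [-1.21  0.05  0.4 ] th -0.48 yaw 0.01 F [6.4  0.   2.09] M [ 0.13 -1.03  0.1 ] gap 29.8
flat-bottom corner [-32.09 -15.94] front-bottom corner [ 27.4  -16.44] button x 29.54316881389341 nominal comp 6.26
offset [[-0.0, -0.1, 0.1], [-0.0, -0.1, 0.1], [-0.0, -0.1, 0.1]]
rot [0.16, -0.18, 0.0]
```

jog_arm(offset=[[0, 0.4, 0.6], [0, 0.4, 0.6], [0, 0.3, 0.6]], delta_rot=[[0, 0, 0], [0, 0, 0], [0, 0, 0]], jaw=[20, 20, 20])

```text
time: 14.05
tool_pos: [556.9, -146.4, 47.7]
tcp_rot: [179.5, -0.6, -6.9]
ft_force: [-3.2, 6.4, 5.9]
finger_gap: 29.8
```

```bash
python3 sl.py -1 0 0 3
```

```text
t 14.05 C [-1.21 -0.02  0.36] th -0.51 yaw 0.05 F [5.99 3.99 5.89] M [ 0.76 -1.01 -0.03] gap 29.83
flat-bottom corner [-32.11 -15.97] front-bottom corner [ 27.39 -16.49] button x 29.53484755817531 nominal comp 6.28
offset [[-0.0, -0.1, 0.1], [-0.0, -0.1, 0.1], [-0.0, -0.1, 0.1]]
rot [0.17, -0.19, 0.02]
```

jog_arm(offset=[[-0.8, 0, 0.3], [-0.5, -0.2, 0.3], [-0.3, -0.2, 0.3], [-0.2, -0.2, 0.3]], delta_rot=[[0, 0, 0], [0.1, 0.1, 0], [0.1, 0.1, 0], [0, 0, 0]], jaw=[20, 20, 20, 20])

```text
time: 14.45
tool_pos: [556.9, -145.5, 47.8]
tcp_rot: [179.6, -1.0, -6.9]
ft_force: [-0.9, 3.7, 1.7]
finger_gap: 30.3
```

```bash
python3 sl.py -1 0 0 3
```

```text
t 14.45 C [-0.32  0.17  0.43] th -0.43 yaw 0.08 F [3.6  1.38 1.71] M [ 0.15 -0.65 -0.  ] gap 30.25
flat-bottom corner [-31.2  -15.94] front-bottom corner [ 28.3  -16.38] button x 30.42450433674016 nominal comp 5.38
offset [[-0.0, 0.2, 0.2], [-0.0, 0.2, 0.2], [-0.0, 0.2, 0.2]]
rot [0.14, -0.35, 0.03]
```

jog_arm(offset=[[0, -0.2, 0.2], [0, -0.2, 0.2], [0, -0.1, 0.2]], delta_rot=[[0.1, -0.4, 0], [0.1, -0.4, 0], [0, -0.3, 0]], jaw=[20, 20, 20])

```text
time: 14.75
tool_pos: [556.9, -145.3, 47.7]
tcp_rot: [179.7, 0.1, -6.9]
ft_force: [-1.9, 3.7, 3.4]
finger_gap: 30.2
```

```bash
python3 sl.py -1 0 0 3;python3 -c "
from h import *
snap('wrist','w11');crop('w11',150,130,430,364,2.8,'c14')"
```

```text
t 14.75 C [-0.16 -0.01  0.36] th -0.26 yaw 0.06 F [3.45 2.37 3.36] M [ 0.26 -0.71 -0.01] gap 30.21
flat-bottom corner [-30.98 -16.1 ] front-bottom corner [ 28.52 -16.37] button x 30.59338532550777 nominal comp 5.19
offset [[0.0, 0.3, 0.1], [0.0, 0.3, 0.1], [0.0, 0.3, 0.1]]
rot [0.09, 0.04, 0.02]
```

View pics/c14.png

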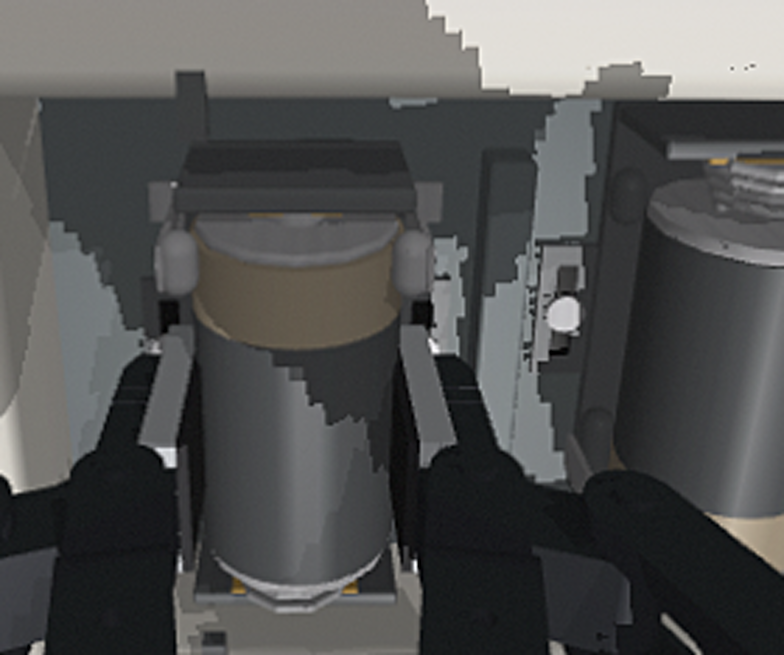

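jog_arm(offset=[[-0.2, -0.3, 0.2], [-0.2, -0.3, 0.2], [0, -0.2, 0.1]], delta_rot=[[0, 0, 0], [0, 0, 0], [0, 0, 0]], jaw=[20, 20, 20], newtons=60)

```text
time: 15.1
tool_pos: [556.9, -145.3, 47.7]
tcp_rot: [179.7, 0.1, -6.9]
ft_force: [-1.9, 2.8, 3.8]
finger_gap: 29.7
```

```bash
python3 sl.py -1 0 0 3
```

```text
t 15.10 C [-0.15 -0.06  0.38] th -0.33 yaw 0.06 F [2.54 2.24 3.84] M [ 0.45 -0.43 -0.03] gap 29.66
flat-bottom corner [-31.   -16.04] front-bottom corner [ 28.5  -16.39] button x 30.60073141032682 nominal comp 5.19
offset [[-0.0, 0.3, 0.1], [-0.0, 0.3, 0.1], [-0.0, 0.3, 0.1]]
rot [0.11, 0.04, 0.02]
```

It has stopped advancing while the force drops, so the button is on the wall. Letting go.

jog_arm(offset=[[0, 0, 0], [0, 0, 0], [0, 0, 0], [0, 0, 0], [0, 0, 0], [0, 0, 0], [0, 0, 0], [0, 0, 0]], delta_rot=[[0, 0, 0], [0, 0, 0], [0, 0, 0], [0, 0, 0], [0, 0, 0], [0, 0, 0], [0, 0, 0], [0, 0, 0]], jaw=[34, 38, 42, 46, 50, 52, 52, 52], newtons=30)

```text
time: 15.9
tool_pos: [556.6, -146.8, 46.8]
tcp_rot: [179.5, 0.1, -7.0]
ft_force: [-0.4, 0.1, -0.4]
finger_gap: 44.1
```

```bash
python3 sl.py;python3 -c "
from h import *
snap('wrist','w12');crop('w12',150,130,430,364,2.8,'c15')"; python3 fit.py w12 205 185 310 350
```

```text
t 15.90 C [-1.68  0.01 -0.55] th -0.46 yaw 0.02 F [ 0.05  0.43 -0.36] M [-0.03  0.01 -0.  ] gap 44.09
flat-bottom corner [-32.57 -16.9 ] front-bottom corner [ 26.93 -17.38] button x 29.065045899221076 nominal comp 6.73
tool: axis x,z at y=0 [ -0.7  -11.84] slopes x,z (toward button) [-0.01 -0.  ] rms 0.4375507220107612 6096
can end t 38.10363616711335 983 button t 41.122353449823805 93 t pct [-44.78  41.41]
```

View pics/c15.png

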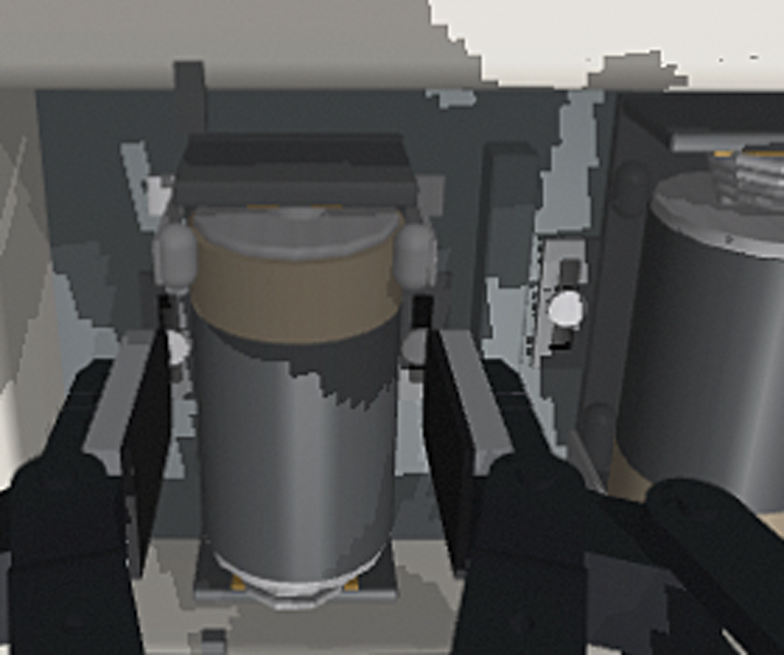

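Released. The fit puts the cell axis at z = 46.8+11.8 = 58.6, level, which is home. Retreating straight up.

jog_arm(offset=[[0, 0, -3], [0, 0, -8], [0, 0, -15], [0, 5, -20], [0, 10, -25], [0, 10, -20], [0, 5, -10], [0, 0, 0], [0, 0, 0]], delta_rot=[[0, 0, 0], [0, 0, 0], [0, 0, 0], [0, 0, 0], [0, 0, 0], [0, 0, 0], [0, 0, 0], [0, 0, 0], [0, 0, 0]], jaw=[52, 52, 52, 52, 52, 52, 52, 52, 52])

```text
time: 16.85
tool_pos: [554.2, -176.6, 158.9]
tcp_rot: [179.5, -0.1, -6.9]
ft_force: [-0.1, -0.3, 0.7]
finger_gap: 44.5
```

Run:
```python
from h import *
from scipy.optimize import least_squares
from bench import monitor
print(monitor.sense()["tool_pos"])
snap('wrist','w13');snap('scene','s2');snap('top','t2');crop('w13',130,20,450,260,2.4,'c16');crop('s2',120,140,280,260,5,'c17')
z=load('w13');W=cloud(z)
a=np.radians(83);c=np.array([556.7,-140.5]);ux=np.array([np.cos(a),np.sin(a)]);uy=np.array([-ux[1],ux[0]])
L=np.stack([(W[...,:2]-c)@ux,(W[...,:2]-c)@uy,W[...,2]-58.6],-1).reshape(-1,3)
P=L[(abs(L[:,0])<18)&(abs(L[:,1])<16)&(L[:,2]>2)&(L[:,2]<25)]
f=lambda q:np.hypot(P[:,1]-q[0]-q[2]*P[:,0],P[:,2]-q[1]-q[3]*P[:,0])-16.6
s=least_squares(f,[0,0,0,0],loss='soft_l1');print(len(P),s.x,np.std(s.fun))
d=L-np.stack([0*L[:,0],s.x[0]+s.x[2]*L[:,0],s.x[1]+s.x[3]*L[:,0]],-1)
Q=L[(np.hypot(d[:,1],d[:,2])<17)&(abs(L[:,1])<6)&(L[:,2]>14)&(abs(L[:,0])<40)];print("top surface x range",np.percentile(Q[:,0],[1,99]))
```

```text
[ 554.20114565 -176.56541431  158.90611894]
2152 [ 0.19948007 -0.01719267  0.00414847  0.00506415] 0.5466743075592073
top surface x range [-29.576886    28.18517591]
```

View pics/c16.png

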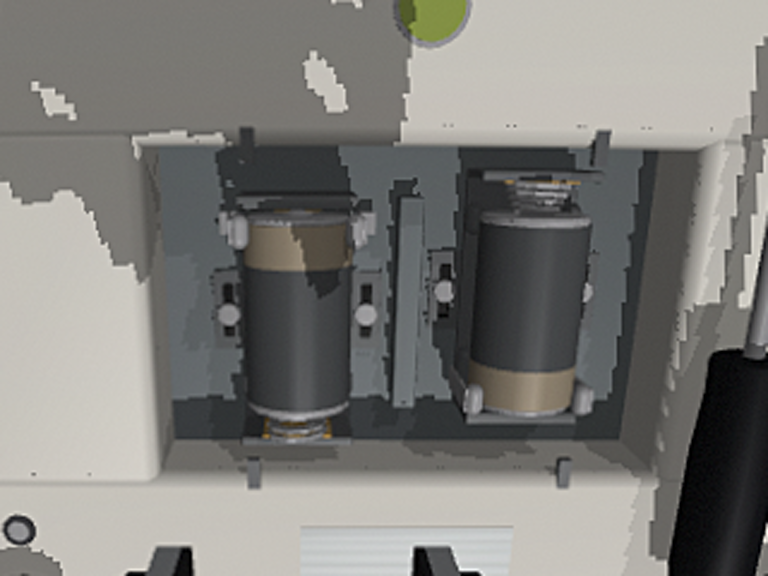

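View pics/c17.png

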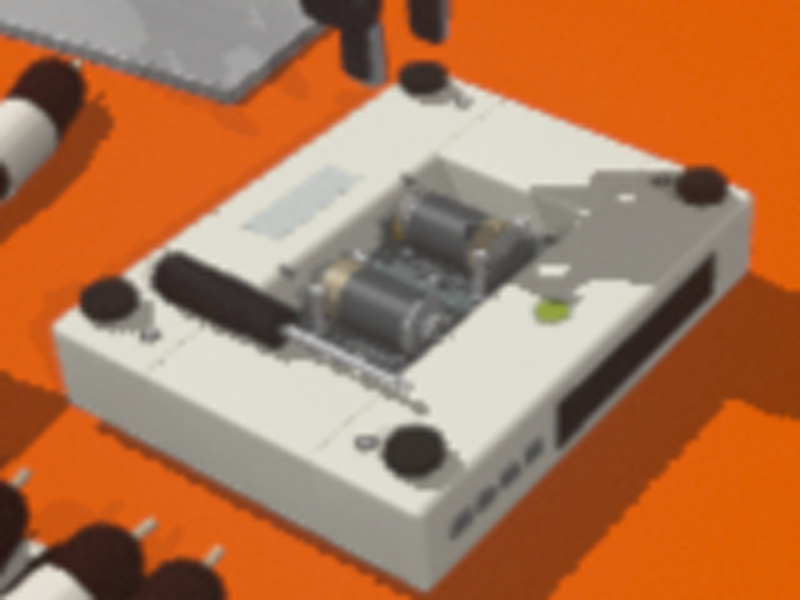

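View pics/t2.png

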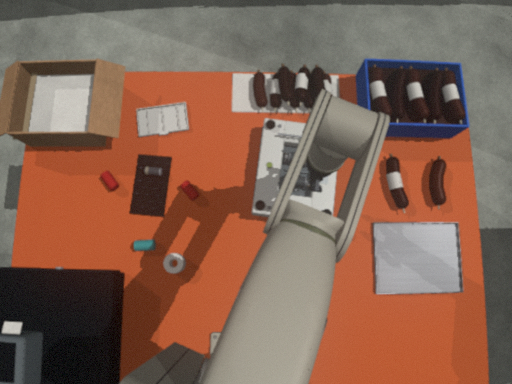

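The pictures show the cell level under both clip arms (crop, 235,230 and 362,230), its button at the wall and the flat end on the spring (298,425). The axis height is off by -0.02 mm and the tilt is about 0.3°. The other items look unmoved. Handing in.

```bash
python3 -c "
from bench import r
print(r.hand_in())"
```

```text
the job is handed in; nothing more can be done
None
```

The large cell is home in the empty slot under both clip arms, and I let go of it there. The job is handed in at about 17 s on the robot's clock; no verdict came back.

- **Insertion:** I gripped the cell 4.5 mm behind its middle and pushed the flat end into the spring with the button raised 27°. Keeping it pushed back, I lowered the button behind the wall and past the clip. I then let it come forward onto the wall and released it.
- **Forces:** The spring read at most about 7 N (about 7 to 8 mm of its 10 mm). Sideways force at the clip and rails peaked at about 4.7 N. Downward pressing stayed under about 9 N.
- **Last checks:** The cell's axis is at slot height to within 0.02 mm, its tilt is about 0.3°, and both arms sit over its sides. Its can spans -29.6 to 28.2 mm along the slot, which puts the button about 0.5 mm short of the estimated wall position. That is within measuring error, as the force feel had it resting on the wall.
- **Disagreements:** While pushing, the spring force read about 0.8 N below what the position predicted. The cell turned about 1° in the pads, later gone. Neither affected the outcome. In the last top view the arm hid part of the scale; the other items I could see looked unmoved.

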